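Check, show and weigh out a parcel of closed dishes

ROBOT

A 6-joint arm with a two-finger parallel gripper is mounted at the origin on the work surface. World frame = base frame: x ahead of the robot, y to its left, z up, the work surface at z = 0. Lengths are in m, angles in rad, forces in N, time in s.
With the tool pointing down it reaches from about 0.375 to 0.9 m from the base axis. Payload 3.1 kg.
Tool frame: the origin (TCP) lies at the very end of the fingers, on their centre line; the grasp point (between the pads) lies 19 mm behind it; z points along the fingers, y is the line along which they close (so a half turn about z gives the same grasp; the last joint's range is limited). The gripper opens to 85 mm and grips with 20 to 120 N. Pads are 22 mm wide; open, the fingers measure 114 mm over their backs; the gripper's body (76 mm by 85 mm) begins 54 mm behind the grasp point. The pads swing forward as they close: fully open they stand 13 mm farther back than shut.
Start: joints at [-1.349, 0.527, 1.433, -0, 1.181, -0.178], TCP at [0.244, -0.575, 0.231] pointing down, gripper open.
Joint ranges: [-3.08, 3.08], [-0.75, 2.2], [0.22, 2.44], [-1.43, 4.57], [0, 2.65], [-2.85, 2.85]. Speed limits (rad/s): [2.79, 2.79, 3.14, 3.14, 3.14, 3.14].

INTERFACE

Orientations are given as a unit quaternion [x, y, z, w].
In Python, from station import manip, vision gives the robot as it stands.
- The arm moves only by the tool drive_tool, never from a script. Its argument "deltas" is a list that holds one entry, the list of rows, each a list of 4 numbers: the shift along the tool's x, y, z in mm, then the turn about the tool's z in rad. A call has 1 to 5 rows; each row is the pose to reach, as a shift and turn from the pose commanded when the call began, along the tool's axes at that moment; what a row does not reach only later rows make up. A row lasts 1/12 s, in which the tool goes at most 41.7 mm and 7.16 degrees, less where a joint would pass 70% of its speed; a pose out of reach is approached as far as the arm can. A call with a gripper value outside its range is refused whole. "jaw" is the finger opening in mm, from 0 to 85.4, set as the call begins (left out, the last holds). The fingers move at their own pace and stop on an object; "force" is the grip in N (left out, the last holds). Time passes only in rows, so rows that repeat a pose let the fingers close. It gives the time, the measured TCP pose, the force, the opening and the grip force at its end, in the units of the state.
- manip.sense(): the state, without advancing time (a new reading comes with each control period).
- vision.snapshot(name): name is "side" or "top" or "wrist"; returns the picture (420x560x3 uint8, red, green, blue); there is no depth.
- vision.camera_model(name): a dict with "camera_matrix" (3x3 intrinsics, pixels), "rvec" (rotation vector, rad) and "tvec" (3), from world to camera coordinates, as OpenCV has them. Camera axes: x right, y down, z forward; pixel columns grow to the right and rows downward; lengths in m; the calibration is good to about 2 mm. A picture is of the moment at which its call begins: read the wrist's pose just before it. camera_model takes no time and is no camera call; for the wrist camera it gives the pose at the moment of the call.
- manip.sign_off(): hands the job in; it is judged then, once.
The state is a dict: "t": time; "q": joint angles; "qd": joint speeds; "tau": joint torques, N m; "tcp_pos": TCP position; "tool_rot": TCP orientation; "force": force on the tool from outside, world axes, zero at the start; "ft_torque": the same for the moment, N m; "finger_gap": opening from 0.0 (shut) to 1.0 (fully open); "gripper_force": force on a finger pad.
Only numpy, scipy, OpenCV 4.12 (cv2) and the standard library are available. Lean on these libraries where they do the work, as an engineer would, in place of code of your own. Each camera call takes 0.05 s, during which the arm holds its last target. There are 200 camera calls.

TASK

Make up a food parcel on the kitchen scale. First move the clay pot off the scale pan onto the cork trivet; then take the closed dishes one at a time, in the order oblong, square, round (one of them may be missing): hold each up at the viewing stand for two seconds, still and level, its underside at the height of the two pointers and centred between them, its handle in line with them, and put it down flat on the scale pan. When all the dishes are on the pan, put as many amber jars on it as it takes until the pan's pointer comes to rest between the two gauge marks, with all the dishes still flat on the pan; do not knock or shift the pepper mill that stands beside the scale.

Things in the scene. Friction and masses are not known exactly. Their poses are not given: they have to be found in the camera images.
- pan_floor (a point): Centre of the upper face of the scale's flat steel pan, x and y along its sides. Pan 210 mm along x by 270 mm along y outside, with a 4 mm thick rim that stands 8 mm above the floor. The pan sinks straight down on a spring as it is loaded; unloaded its floor is 85 mm above the counter. A white gauge plate 90 mm wide and 100 mm high stands on its +x side, 20 mm outside the rim.
- pan (a joint): How far the pan has sunk, in m: 0 empty, 0.055 at its stop. Spring 200 N/m, so 0.049 m per kg; settles within about a second. The two black lines on the gauge plate stand at 0.030 and 0.040; the black pointer fixed to the pan must rest between them.
- view (a point): Viewing place: the point midway between the tips of the two pointers of the viewing stand, where the centre of a dish's underside is to be held; 170 mm above the counter. The pointers lie along this point's y axis, tips 170 mm apart, on two dark posts 6 mm in radius, 118 mm either side, 184 mm tall. Below is an aluminium base plate 130 x 260 mm, 12 mm thick, with a round lens that looks up.
- trivet: Round cork trivet, 132 mm diameter, 6 mm thick, fixed to the counter; origin at the centre of its underside.
- pot: Squat clay pot with lid, one piece, 100 mm diameter, on the scale pan at the start, 0.28 kg. Upright round wooden knob 24 mm diameter, from 62 to 86 mm above the underside. Origin at the centre of the underside.
- oblong: Oblong flat closed dish of aluminium with a wooden lid, 112 mm (x) by 66 mm (y), about 0.20 kg. Two or three of the dishes oblong, square and round are present; a missing one reads None throughout. One rigid piece, 28 mm high to the lid top; on it a centred bar handle along the dish's own x axis: 64 mm long, 14 mm wide, from 46 to 62 mm above the underside. Origin: centre of the underside, z up.
- square: Square flat closed dish, 78 x 78 mm, about 0.18 kg; otherwise as the oblong one, handle and heights the same, handle along its x axis.
- round: Round flat closed dish, 80 mm diameter, about 0.16 kg; otherwise as the oblong one, handle and heights the same, handle along its x axis.
- jar0: Sealed amber glass jar with a steel lid, 58 mm diameter, 62 mm tall, about 0.16 kg (0.13 to 0.19); origin at the centre of the underside. Four alike, jar0 to jar3; use as many as are needed.
- jar1: Sealed amber glass jar with a steel lid, 58 mm diameter, 62 mm tall, about 0.16 kg (0.13 to 0.19); origin at the centre of the underside. Four alike, jar0 to jar3; use as many as are needed.
- jar2: Sealed amber glass jar with a steel lid, 58 mm diameter, 62 mm tall, about 0.16 kg (0.13 to 0.19); origin at the centre of the underside. Four alike, jar0 to jar3; use as many as are needed.
- jar3: Sealed amber glass jar with a steel lid, 58 mm diameter, 62 mm tall, about 0.16 kg (0.13 to 0.19); origin at the centre of the underside. Four alike, jar0 to jar3; use as many as are needed.
- mill: Bystander: dark wooden pepper mill, 52 mm diameter, 135 mm tall, between the scale and the viewing stand; leave alone. Origin under its centre.
Mind the look-alikes: they are no part of the job. What is meant by the trivet is not red, and is the larger of those in its own colour.

How it is judged:
By the outcome, as a careful person would: the job done as asked, in the order asked, and still so for the second after the job is handed in, with the robot touching nothing.
Of oblong, square, round only 2 to 3 are there at a start; the rules pass over those that are not, and their reading is None.
At some moment in a run one of oblong, square, round may be knocked a few centimetres aside while the robot is not near it.
Once in a run the grip may slacken for a moment while it holds something.
It also fails if it takes over 208 s, if anything falls off the work surface, if the arm or the gripper's body presses on something with over 40 N, if the wrist force passes 120 N, or if a joint passes its speed limit or range.

## Working session

There is one attempt and no reset: what is moved stays moved. The work goes in short steps, Python scripts to look and compute and a tool call to move; the robot and the scene stay as the last step left them, time stands still between calls to the robot, and variables do not carry over. Pictures are saved under pics/ and viewed, at most 14 in all, crops included, and the job is handed in when it is done.

Besides the shell and the picture viewer there is one more tool, called after "Request:" by a JSON object that holds its "method" and its "body", one argument or row to a line. drive_tool: Moves the arm, as the interface text tells. Its arguments: {"type":"object","properties":{"deltas":{"type":"array"},"jaw":{"type":"number"},"force":{"type":"number"}},"required":["deltas"]}

```bash
ls; mkdir -p pics; cat > h.py <<'E'
import numpy as np, cv2
from station import manip, vision
def cam(n):
    c=vision.camera_model(n); R=cv2.Rodrigues(np.array(c["rvec"],float))[0]; return np.array(c["camera_matrix"],float),R,np.array(c["tvec"],float).ravel()
def snap(n,f=None):
    im=np.array(vision.snapshot(n)); 
    if f: cv2.imwrite("pics/"+f,im[:,:,::-1])
    return im
def ray(c,u,v,z):
    K,R,t=c; d=R.T@np.linalg.solve(K,[u,v,1.]); o=-R.T@t; return o+d*(z-o[2])/d[2]
def proj(c,P):
    K,R,t=c; p=K@(R@np.array(P,float)+t); return p[:2]/p[2]
E
python3 - <<'E'
from h import *
s=manip.sense(); print({k:np.round(v,3) for k,v in s.items()})
for n in("top","side","wrist"):
    c=cam(n); print(n,np.round(-c[1].T@c[2],3),c[0][0,0]); snap(n,n+"0.png")
E
```

```text
pics
{'t': np.float64(0.0), 'q': array([-1.349,  0.528,  1.434,  0.   ,  1.181, -0.179]), 'qd': array([ 0.001, -0.002,  0.002, -0.003, -0.001,  0.001]), 'tau': array([-0.0000e+00, -4.4235e+01, -1.7803e+01, -0.0000e+00,  8.0000e-03,
       -0.0000e+00]), 'tcp_pos': array([ 0.244, -0.575,  0.23 ]), 'tool_rot': array([ 0.98 ,  0.199,  0.   , -0.001]), 'force': array([-0.329, -0.486, -0.837]), 'ft_torque': array([-0.022,  0.002,  0.056]), 'gripper_force': np.float64(0.0), 'finger_gap': np.float64(0.994)}
top [ 0.194 -0.008  1.341] 543.5485340010212
side [-0.265 -0.961  0.825] 485.9674162594674
wrist [ 0.313 -0.546  0.373] 368.73860577942025
```

View pics/top0.png

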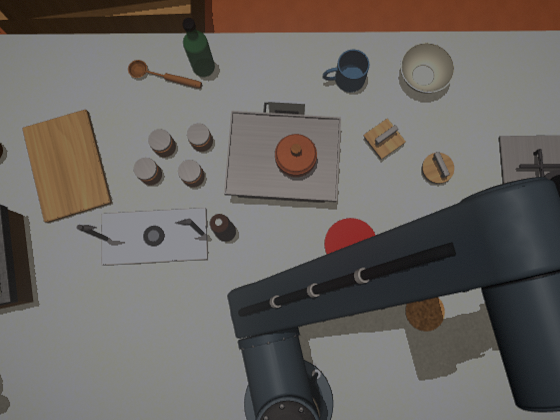

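View pics/side0.png

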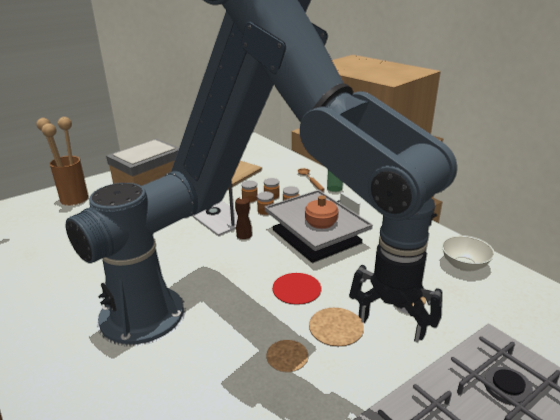

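Top view: pan at about (285,155) with the pot at (296,155), square dish (384,138), round dish (438,168), stand (155,235), four jars near (170,155), mill (222,228), red disc (350,240), small cork disc (425,312). The side view shows a larger cork disc at (337,325), which the arm hides from the top camera.

View pics/wrist0.png

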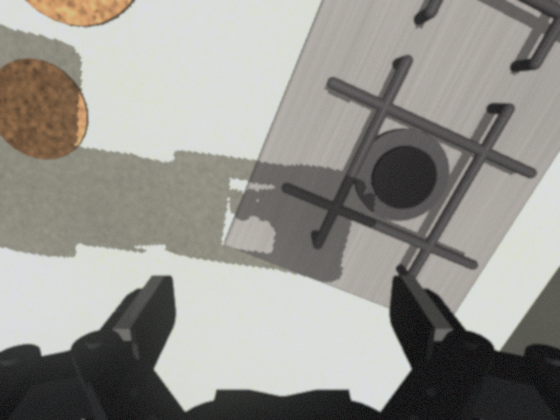

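```bash
cat > m.py <<'E'
from h import *
import sys
f=sys.argv[1]; im=cv2.imread(f); hsv=cv2.cvtColor(im,cv2.COLOR_BGR2HSV); n=sys.argv[2]; z=float(sys.argv[3]); lo=eval(sys.argv[4]); hi=eval(sys.argv[5]); c=cam(n)
m=cv2.inRange(hsv,lo,hi); m=cv2.morphologyEx(m,cv2.MORPH_CLOSE,np.ones((3,3)))
for k in cv2.findContours(m,cv2.RETR_EXTERNAL,cv2.CHAIN_APPROX_NONE)[0]:
    if cv2.contourArea(k)>60:
        P=np.array([ray(c,*p,z)[:2] for p in k[:,0].astype(float)],np.float32)
        r=cv2.minAreaRect(P); M=cv2.moments(P); print(np.round(k[:,0].mean(0)),int(cv2.contourArea(k)),"cen",np.round([M['m10']/M['m00'],M['m01']/M['m00']],4) ,"rect",np.round(r[0],4),np.round(r[1],4),round(r[2],1))
E
echo side cork; python3 m.py pics/side0.png side 0.006 "(8,90,60)" "(18,255,255)"
echo top orange; python3 m.py pics/top0.png top 0.06 "(3,90,40)" "(22,255,255)"
python3 - <<'E'
from h import *
c=cam("top")
for n,(u,v),z in [("pankl",(232,112),.09),("pankr",(341,117),.09),("br",(337,201),.09),("bl",(226,194),.09),("knob",(296,152),.158),("sqh",(386,134),.06),("roundh",(440,166),.06),("mill",(221,221),.135),("ptrL",(118,243),.17),("ptrR",(176,221),.17),("base tl",(102,212),.012),("tr",(207,208),.012),("br",(207,260),.012),("bl",(104,265),.012),("postL",(80,228),.184)]:
    print(n,np.round(ray(c,u,v,z),3))
E
```

```text
side cork
[287. 355.] 968 cen [ 0.2065 -0.3333] rect [ 0.2065 -0.3338] [0.0927 0.0902] 53.1
[336. 326.] 1547 cen [ 0.3573 -0.3297] rect [ 0.3568 -0.3293] [0.1273 0.1275] 52.8
[436. 209.] 93 cen [ 1.0145 -0.1119] rect [ 1.0117 -0.1132] [0.1676 0.03  ] 38.4
[321. 212.] 763 cen [0.6893 0.1106] rect [0.6954 0.1173] [0.2264 0.109 ] 50.9
[260. 198.] 378 cen [0.58   0.3334] rect [0.5755 0.327 ] [0.2213 0.1431] 44.3
[310. 178.] 100 cen [0.8298 0.3397] rect [0.8197 0.3286] [0.2012 0.0437] 70.1
[244. 172.] 339 cen [0.659  0.5444] rect [0.6603 0.5275] [0.2228 0.1001] 47.2
[140. 174.] 574 cen [0.3248 0.7759] rect [0.3226 0.7851] [0.1979 0.2563] 63.2
[302. 147.] 244 cen [1.0125 0.6397] rect [1.0027 0.6219] [0.4089 0.0801] 63.1
[ 63. 156.] 1752 cen [0.1259 1.182 ] rect [0.1224 1.2214] [1.0808 0.1572] 78.0
[393.  85.] 4150 cen [2.1333 1.1474] rect [2.1038 1.0188] [1.6631 0.6676] 55.0
top orange
[425. 313.] 963 cen [ 0.2031 -0.3177] rect [ 0.1999 -0.3182] [0.0709 0.0891] 11.3
[ 19. 254.] 729 cen [0.3709 0.64  ] rect [0.3578 0.6366] [0.2017 0.0329] 10.9
[439. 168.] 476 cen [ 0.5503 -0.3637] rect [ 0.
[... 204 characters left out ...]
. 166.] 6504 cen [0.5668 0.5414] rect [0.5665 0.5413] [0.2516 0.1647] 17.3
[163.  75.] 466 cen [0.8033 0.3278] rect [0.8052 0.3091] [0.1912 0.0478] 80.1
[376.  15.] 11046 cen [ 0.962  -0.2324] rect [ 0.9602 -0.2358] [0.9454 0.0908] 89.6
[85. 17.] 4843 cen [0.9612 0.4617] rect [0.9636 0.4929] [0.5012 0.0936] 89.6
pankl [0.688 0.134 0.09 ]
pankr [ 0.673 -0.131  0.09 ]
br [ 0.465 -0.116  0.09 ]
bl [0.483 0.145 0.09 ]
knob [ 0.564 -0.02   0.158]
sqh [ 0.64  -0.244  0.06 ]
roundh [ 0.557 -0.373  0.06 ]
mill [0.41  0.15  0.135]
ptrL [0.357 0.368 0.17 ]
ptrR [0.405 0.244 0.17 ]
base tl [0.457 0.463 0.012]
tr [0.466 0.202 0.012]
br [0.336 0.199 0.012]
bl [0.325 0.45  0.012]
postL [0.388 0.447 0.184]
```

```bash
cat > plan.py <<'E'
# plan.py x y z yawdeg [maxmm]: prints shift/turn in the tool frame to the target TCP pose (tool down; yaw = dir of tool x)
from h import *
import sys,math
from scipy.spatial.transform import Rotation as Ro
def plan(wps,mm=41):
    s=manip.sense(); R=Ro.from_quat(s["tool_rot"]).as_matrix(); p=np.array(s["tcp_pos"]); psi=math.atan2(R[1,0],R[0,0]); print("at",np.round(p,4),"psi",round(math.degrees(psi),2),"tilt",np.round(R[:2,2],4),"q",np.round(s["q"],2),"t",round(s["t"],1),"f",np.round(s["force"],1),"gap",round(s["finger_gap"]*85.4,1))
    for w in wps:
        if len(w)>4: step=w[4]
        else: step=mm
        Rz=np.array([[math.cos(psi),math.sin(psi),0],[math.sin(psi),-math.cos(psi),0],[0,0,-1]])
        d=Rz.T@(np.array(w[:3])-p)*1000; a=-((math.radians(w[3])-psi+math.pi)%(2*math.pi)-math.pi)
        n=max(1,math.ceil(max(np.linalg.norm(d)/step,abs(a)/.12)))
        rows=[[*np.round(d*k/n,1),round(a*k/n,3)] for k in range(1,n+1)]
        # calls of <=5 rows, each relative to its own start
        done=0
        while done<n:
            k=min(5,n-done); a0=a*done/n; c,si=math.cos(a0),math.sin(a0); out=[]
            for j in range(1,k+1):
                v=d*j/n; out.append([round(float(c*v[0]+si*v[1]),1),round(float(-si*v[0]+c*v[1]),1),round(float(v[2]),1),round(a*j/n,3)])
            print(out); done+=k
        p=np.array(w[:3]); psi=math.radians(w[3]); print("-> wp",w)
if __name__=="__main__": plan(eval(sys.argv[1]))
E
python3 plan.py "[(.40,-.28,.32,5),(.46,-.02,.33,0)]"
```

```text
at [ 0.2438 -0.5749  0.2305] psi 22.96 tilt [-0.0004  0.0017] q [-1.35  0.53  1.43  0.    1.18 -0.18] t 0.1 f [-1.2  0.4  0.2] gap 85.2
[[28.8, -23.4, -9.9, 0.035], [57.5, -46.8, -19.9, 0.07], [86.3, -70.2, -29.8, 0.105], [115.1, -93.6, -39.8, 0.139], [143.8, -117.0, -49.7, 0.174]]
[[24.3, -28.0, -9.9, 0.035], [48.6, -56.1, -19.9, 0.07], [72.8, -84.1, -29.8, 0.105], [97.1, -112.1, -39.8, 0.139]]
-> wp (0.4, -0.28, 0.32, 5)
[[11.8, -36.3, -1.4, 0.012], [23.6, -72.5, -2.9, 0.025], [35.3, -108.8, -4.3, 0.037], [47.1, -145.0, -5.7, 0.05], [58.9, -181.3, -7.1, 0.062]]
[[9.5, -36.9, -1.4, 0.012], [19.0, -73.8, -2.9, 0.025]]
-> wp (0.46, -0.02, 0.33, 0)
```

Request:
{"method": "drive_tool", "body": {
  "deltas": [
    [[29,-23,-10,0.035],[58,-47,-20,0.07],[86,-70,-30,0.105],[115,-94,-40,0.139],[144,-117,-50,0.174]]
  ]
}}

```text
t: 0.57
tcp_pos: [0.331, -0.4096, 0.2813]
tool_rot: [0.994, 0.112, -0.0, -0.001]
force: [0.9, -0.3, 0.1]
finger_gap: 1.0
gripper_force: 0.0
```

Request:
{"method": "drive_tool", "body": {
  "deltas": [
    [[24,-28,-10,0.035],[49,-56,-20,0.07],[73,-84,-30,0.105],[97,-112,-40,0.139]]
  ]
}}

```text
t: 0.9
tcp_pos: [0.4005, -0.2787, 0.3216]
tool_rot: [0.999, 0.043, -0.0, -0.0]
force: [0.8, 0.0, -0.5]
finger_gap: 1.002
gripper_force: 0.0
```

Request:
{"method": "drive_tool", "body": {
  "deltas": [
    [[12,-36,-1,0.012],[24,-72,-3,0.025],[35,-109,-4,0.037],[47,-145,-6,0.05],[59,-181,-7,0.062]]
  ]
}}

```text
t: 1.32
tcp_pos: [0.4429, -0.0932, 0.3284]
tool_rot: [1.0, 0.012, 0.0, 0.0]
force: [0.9, -0.3, 0.1]
finger_gap: 1.002
gripper_force: 0.0
```

Request:
{"method": "drive_tool", "body": {
  "deltas": [
    [[10,-37,-1,0.012],[19,-74,-3,0.025],[19,-74,-3,0.025],[19,-74,-3,0.025]]
  ]
}}

```text
t: 1.65
tcp_pos: [0.46, -0.0187, 0.3313]
tool_rot: [1.0, 0.003, -0.0, 0.0]
force: [-0.7, 0.2, 0.1]
finger_gap: 1.0
gripper_force: 0.0
```

```bash
python3 plan.py "[]"; python3 - <<'E'
from h import *
c=cam("wrist"); print(np.round(-c[1].T@c[2],3),"fwd",np.round(c[1][2],3),"right",np.round(c[1][0],3))
a=snap("wrist","w1.png");b=snap("top","t1.png")
cv2.imwrite("pics/c1.png",np.vstack([a,b])[:, :, ::-1][:, :])
im=np.hstack([a,b])[:, :, ::-1]; cv2.imwrite("pics/c1.png",cv2.resize(im,(800,300)))
E
```

```text
at [ 0.46   -0.0187  0.3313] psi 0.33 tilt [-0.0003 -0.0002] q [-0.28  0.18  1.69 -0.    1.27  1.28] t 1.6 f [-0.7  0.2  0.1] gap 85.4
[ 0.536 -0.018  0.474] fwd [-0.294 -0.002 -0.956] right [ 0.005 -1.     0.   ]
```

View pics/c1.png

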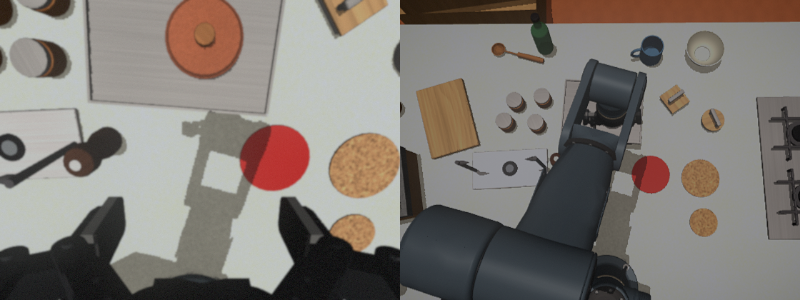

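The wrist view shows the pot with its knob at about (286,49) full-res. The top view shows both cork discs clearly, and no oblong dish anywhere, so it is missing.

```bash
python3 - <<'E'
from h import *
c=cam("wrist")
for n in ["w1"]:
    im=cv2.imread("pics/w1.png"); crop=im[0:120,225:350]; hsv=cv2.cvtColor(crop,cv2.COLOR_BGR2HSV)
    g=hsv[:,:,0].astype(int)
    print(hsv[49,[12,25,40,55,60,65,80,100]])
cv2.imwrite("pics/k.png",cv2.resize(crop,None,fx=4,fy=4,interpolation=cv2.INTER_CUBIC))
for u,v in [(286,49),(288,48)]: print(ray(c,u,v,.157))
E
echo pot wrist; python3 m.py pics/w1.png wrist 0.11 "(3,90,40)" "(22,255,255)"
echo top; python3 m.py pics/t1.png top 0.006 "(8,90,60)" "(18,255,255)"|grep -v "\-0.0"
```

```text
[[  9 148 162]
 [  8 144 174]
 [  9 154 172]
 [ 12 144 159]
 [ 12 143 159]
 [ 12 143 160]
 [  9 152 166]
 [  8 149 164]]
[ 0.57154778 -0.02382393  0.157     ]
[ 0.57227978 -0.02540588  0.157     ]
pot wrist
[495. 324.] 2075 cen [ 0.287 -0.265] rect [ 0.2884 -0.2656] [0.0718 0.0553] 54.7
[112. 223.] 475 cen [0.4121 0.1578] rect [0.4098 0.1577] [0.0397 0.028 ] 72.6
[510. 231.] 6608 cen [ 0.3982 -0.2605] rect [ 0.3982 -0.2604] [0.1008 0.0994] 67.6
[73. 83.] 472 cen [0.5514 0.1746] rect [0.548  0.1758] [0.0304 0.0442] 86.9
[492.  15.] 2011 cen [ 0.6019 -0.2089] rect [ 0.5973 -0.2097] [0.0389 0.0792] 0.0
[286.  51.] 9626 cen [ 0.5722 -0.024 ] rect [ 0.5704 -0.0239] [0.0924 0.0983] 0.0
[75. 10.] 567 cen [0.6084 0.1597] rect [0.6081 0.1636] [0.0167 0.0416] 0.0
[ 6. 16.] 450 cen [0.6039 0.2237] rect [0.6025 0.2231] [0.0139 0.0304] 77.3
top
[425. 311.] 1128 cen [ 0.21   -0.3295] rect [ 0.2099 -0.3299] [0.0921 0.0903] 89.6
[420. 249.] 2079 cen [ 0.3603 -0.3264] rect [ 0.3596 -0.3261] [0.1289 0.1266] 89.6
[439. 168.] 471 cen [ 0.5654 -0.3787] rect [ 0.5686 -0.3827] [0.0763 0.0772] 87.0
[383. 138.] 616 cen [ 0.6442 -0.2477] rect [ 0.647  -0.2483] [0.0773 0.0777] 35.4
[ 66. 165.] 6465 cen [0.5824 0.565 ] rect [0.5825 0.5649] [0.2613 0.1709] 17.3
[163.  75.] 463 cen [0.829  0.3422] rect [0.8311 0.3232] [0.1978 0.0498] 80.1
[381.  15.] 10850 cen [ 0.9945 -0.2503] rect [ 0.9924 -0.2579] [0.9601 0.0947] 89.6
[116.  11.] 1213 cen [1.0161 0.4018] rect [1.0184 0.4705] [0.0437 0.4173] 1.8
```

View pics/k.png

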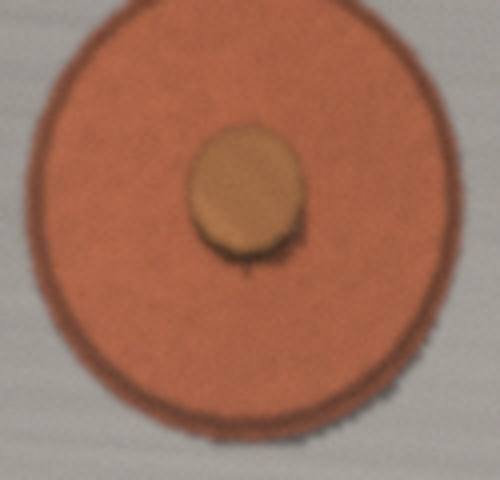

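Knob top centred at crop (246,188), i.e. (286.5,47) in the wrist picture, giving about (0.572,-0.024). The pot's outline agrees.

```bash
python3 plan.py "[(.572,-.024,.20,0),(.572,-.024,.135,0),(.572,-.024,.25,0),(.3585,-.328,.25,0),(.3585,-.328,.085,0)]"
```

```text
at [ 0.4599 -0.0209  0.3311] psi 0.08 tilt [-0.0005 -0.0005] q [-0.29  0.18  1.69 -0.    1.27  1.28] t 1.8 f [-0.4 -0.3  0.3] gap 85.5
[[22.4, 0.7, 26.2, 0.0], [44.8, 1.3, 52.4, 0.001], [67.2, 2.0, 78.7, 0.001], [89.7, 2.6, 104.9, 0.001], [112.1, 3.3, 131.1, 0.001]]
-> wp (0.572, -0.024, 0.2, 0)
[[0.0, 0.0, 32.5, -0.0], [0.0, 0.0, 65.0, -0.0]]
-> wp (0.572, -0.024, 0.135, 0)
[[0.0, 0.0, -38.3, -0.0], [0.0, 0.0, -76.7, -0.0], [0.0, 0.0, -115.0, -0.0]]
-> wp (0.572, -0.024, 0.25, 0)
[[-21.3, 30.4, 0.0, -0.0], [-42.7, 60.8, 0.0, -0.0], [-64.0, 91.2, 0.0, -0.0], [-85.4, 121.6, 0.0, -0.0], [-106.7, 152.0, 0.0, -0.0]]
[[-21.3, 30.4, 0.0, -0.0], [-42.7, 60.8, 0.0, -0.0], [-64.0, 91.2, 0.0, -0.0], [-85.4, 121.6, 0.0, -0.0], [-106.7, 152.0, 0.0, -0.0]]
-> wp (0.3585, -0.328, 0.25, 0)
[[0.0, 0.0, 33.0, -0.0], [0.0, 0.0, 66.0, -0.0], [0.0, 0.0, 99.0, -0.0], [0.0, 0.0, 132.0, -0.0], [0.0, 0.0, 165.0, -0.0]]
-> wp (0.3585, -0.328, 0.085, 0)
```

Request:
{"method": "drive_tool", "body": {
  "deltas": [
    [[22,1,26,0],[45,1,52,0],[67,2,79,0],[90,3,105,0],[112,3,131,0]]
  ],
  "jaw": 60
}}

```text
t: 2.17
tcp_pos: [0.5731, -0.0261, 0.1988]
tool_rot: [1.0, -0.001, -0.0, 0.0]
force: [0.1, 0.1, 0.8]
finger_gap: 0.702
gripper_force: 0.0
```

Request:
{"method": "drive_tool", "body": {
  "deltas": [
    [[0,0,20,0],[0,0,40,0],[0,0,55,0],[0,0,65,0],[0,0,65,0]]
  ]
}}

```text
t: 2.58
tcp_pos: [0.5705, -0.025, 0.1329]
tool_rot: [1.0, -0.001, -0.003, -0.001]
force: [-1.0, -0.2, -0.1]
finger_gap: 0.706
gripper_force: 0.0
```

Request:
{"method": "drive_tool", "body": {
  "deltas": [
    [[0,0,0,0],[0,0,0,0],[0,0,0,0],[0,0,0,0],[0,0,0,0]]
  ],
  "jaw": 0,
  "force": 60
}}

```text
t: 3.0
tcp_pos: [0.5728, -0.0237, 0.1364]
tool_rot: [1.0, 0.001, 0.001, 0.0]
force: [0.0, -0.8, 0.2]
finger_gap: 0.254
gripper_force: 58.6
```

Request:
{"method": "drive_tool", "body": {
  "deltas": [
    [[0,0,0,0],[0,0,0,0],[0,0,0,0],[0,0,0,0],[0,0,0,0]]
  ]
}}

```text
t: 3.42
tcp_pos: [0.5725, -0.0236, 0.1354]
tool_rot: [1.0, 0.0, 0.0, 0.0]
force: [0.2, 0.4, 0.4]
finger_gap: 0.255
gripper_force: 58.6
```

Request:
{"method": "drive_tool", "body": {
  "deltas": [
    [[0,0,-15,0],[0,0,-40,0],[0,0,-65,0],[0,0,-80,0],[0,0,-80,0]]
  ],
  "force": 90
}}

```text
t: 3.83
tcp_pos: [0.5736, -0.0238, 0.218]
tool_rot: [1.0, 0.0, 0.003, 0.001]
force: [0.2, -0.1, -2.4]
finger_gap: 0.253
gripper_force: 88.5
```

Request:
{"method": "drive_tool", "body": {
  "deltas": [
    [[-15,21,0,0],[-36,51,0,0],[-57,82,0,0],[-79,112,0,0],[-100,142,0,0]]
  ]
}}

```text
t: 4.25
tcp_pos: [0.4696, -0.1656, 0.2135]
tool_rot: [1.0, 0.001, -0.002, -0.001]
force: [-0.3, -0.7, -3.6]
finger_gap: 0.248
gripper_force: 88.2
```

Request:
{"method": "drive_tool", "body": {
  "deltas": [
    [[-21,30,0,0],[-43,61,0,0],[-64,91,0,0],[-85,122,0,0],[-107,152,0,0]]
  ]
}}

```text
t: 4.67
tcp_pos: [0.3633, -0.3179, 0.2137]
tool_rot: [1.0, 0.0, -0.001, -0.002]
force: [0.5, 0.5, -3.0]
finger_gap: 0.245
gripper_force: 88.3
```

```bash
python3 plan.py "[(.3585,-.328,.20,0),(.3585,-.328,.085,0)]"; python3 - <<'E'
from h import *
snap("side","s2.png")
E
```

```text
at [ 0.3633 -0.3179  0.2137] psi 0.04 tilt [-0.002   0.0031] q [-0.95  0.36  1.8   0.    0.98  0.62] t 4.7 f [ 0.5  0.5 -3. ] gap 20.9
[[-4.8, 10.1, 13.7, 0.001]]
-> wp (0.3585, -0.328, 0.2, 0)
[[0.0, 0.0, 38.3, -0.0], [0.0, 0.0, 76.7, -0.0], [0.0, 0.0, 115.0, -0.0]]
-> wp (0.3585, -0.328, 0.085, 0)
```

Request:
{"method": "drive_tool", "body": {
  "deltas": [
    [[-6,10,35,0],[-6,10,75,0],[-6,10,110,0],[-6,10,136,0],[-6,10,138,0]]
  ]
}}

```text
t: 5.13
tcp_pos: [0.3564, -0.3229, 0.0723]
tool_rot: [1.0, -0.0, -0.004, -0.006]
force: [-0.3, 0.3, -2.7]
finger_gap: 0.243
gripper_force: 93.6
```

Request:
{"method": "drive_tool", "body": {
  "deltas": [
    [[0,0,1,0],[0,0,2,0],[0,0,3,0],[0,0,3,0]]
  ]
}}

```text
t: 5.47
tcp_pos: [0.3599, -0.3284, 0.0751]
tool_rot: [1.0, 0.001, 0.001, 0.001]
force: [-0.2, 0.1, -2.5]
finger_gap: 0.247
gripper_force: 93.4
```

Request:
{"method": "drive_tool", "body": {
  "deltas": [
    [[0,0,1,0],[0,0,2,0],[0,0,2,0]]
  ]
}}

```text
t: 5.72
tcp_pos: [0.3595, -0.3279, 0.0728]
tool_rot: [1.0, 0.0, 0.0, 0.0]
force: [-0.5, -0.4, -2.3]
finger_gap: 0.249
gripper_force: 93.4
```

Request:
{"method": "drive_tool", "body": {
  "deltas": [
    [[0,0,1,0],[0,0,1,0],[0,0,1,0]]
  ]
}}

```text
t: 5.97
tcp_pos: [0.3598, -0.3284, 0.0724]
tool_rot: [1.0, 0.0, 0.001, 0.001]
force: [-0.0, -0.5, 5.3]
finger_gap: 0.246
gripper_force: 94.1
```

Request:
{"method": "drive_tool", "body": {
  "deltas": [
    [[0,0,1,0],[0,0,1,0],[0,0,1,0]]
  ]
}}

```text
t: 6.22
tcp_pos: [0.36, -0.3287, 0.0722]
tool_rot: [1.0, 0.0, 0.001, 0.001]
force: [-0.9, -0.3, 12.1]
finger_gap: 0.246
gripper_force: 94.7
```

Request:
{"method": "drive_tool", "body": {
  "deltas": [
    [[0,0,1,0],[0,0,1,0],[0,0,1,0]]
  ]
}}

```text
t: 6.47
tcp_pos: [0.3601, -0.329, 0.072]
tool_rot: [1.0, 0.0, 0.001, 0.002]
force: [-2.2, 0.4, 20.2]
finger_gap: 0.245
gripper_force: 95.4
```

Request:
{"method": "drive_tool", "body": {
  "deltas": [
    [[0,0,-2,0],[0,0,-2,0],[0,0,-2,0],[0,0,-2,0],[0,0,-2,0]]
  ],
  "jaw": 60
}}

```text
t: 6.88
tcp_pos: [0.3593, -0.3277, 0.0711]
tool_rot: [1.0, 0.0, -0.0, -0.0]
force: [0.2, -0.3, 0.0]
finger_gap: 0.695
gripper_force: 0.0
```

Request:
{"method": "drive_tool", "body": {
  "deltas": [
    [[0,0,-30,0],[0,0,-70,0],[0,0,-110,0],[0,0,-150,0],[0,0,-170,0]]
  ],
  "jaw": 85
}}

```text
t: 7.3
tcp_pos: [0.3605, -0.3292, 0.2455]
tool_rot: [1.0, 0.0, 0.002, 0.003]
force: [1.4, -0.0, 0.0]
finger_gap: 0.995
gripper_force: 0.0
```

Request:
{"method": "drive_tool", "body": {
  "deltas": [
    [[40,-4,-10,0],[80,-8,-20,0],[120,-12,-30,0],[160,-16,-40,0],[190,-18,-40,0]]
  ]
}}

```text
t: 7.72
tcp_pos: [0.5532, -0.3094, 0.2833]
tool_rot: [1.0, 0.001, 0.002, 0.001]
force: [0.9, -0.2, 1.0]
finger_gap: 0.995
gripper_force: 0.0
```

Request:
{"method": "drive_tool", "body": {
  "deltas": [
    [[35,0,0,0],[40,0,0,0],[40,0,0,0]]
  ]
}}

```text
t: 7.97
tcp_pos: [0.5909, -0.3088, 0.2799]
tool_rot: [1.0, 0.002, -0.0, -0.0]
force: [-0.6, 0.4, -0.6]
finger_gap: 0.994
gripper_force: 0.0
```

```bash
cat > shoot.py <<'E'
from h import *
import sys,pickle
n,f=sys.argv[1:3]; s=manip.sense(); c=cam(n); snap(n,f+".png"); pickle.dump(c,open("pics/"+f+".pkl","wb")); print(np.round(s["tcp_pos"],4),s["t"])
E
sed -i 's/c=cam(n)$/import os,pickle;q=f[:-3]+"pkl";c=pickle.load(open(q,"rb")) if os.path.exists(q) else cam(n)/' m.py
python3 plan.py "[]"; python3 shoot.py wrist w3; python3 m.py pics/w3.png wrist .028 "(8,90,60)" "(22,255,255)"
```

```text
at [ 0.5909 -0.3088  0.2799] psi 0.18 tilt [-0.0008  0.0007] q [-0.65  0.54  1.26  0.    1.34  0.92] t 8.0 f [-0.6  0.4 -0.6] gap 84.9
[ 0.5909 -0.3088  0.2799] 7.9667
[297. 344.] 7375 cen [ 0.366  -0.3283] rect [ 0.3651 -0.3294] [0.147  0.1217] 12.5
[345. 193.] 2649 cen [ 0.5646 -0.377 ] rect [ 0.5633 -0.378 ] [0.0761 0.0754] 29.6
[225. 120.] 4139 cen [ 0.6408 -0.2484] rect [ 0.6404 -0.2474] [0.0757 0.0759] 35.2
```

View pics/w3.png

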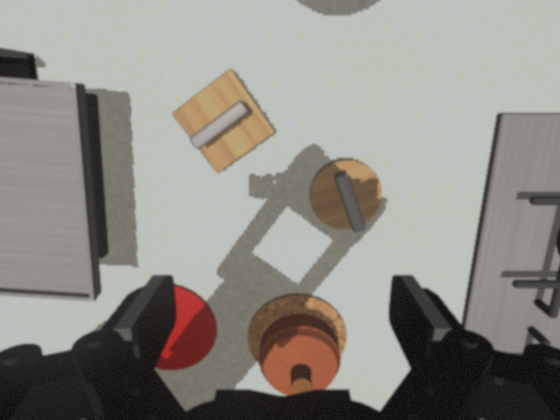

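Square dish: lid centre (225,120), handle from (193,141) to (245,108). Round dish: lid (345,193), handle from (340,175) to (360,230). The pot sits within the cork trivet.

```bash
python3 - <<'E'
from h import *
import pickle
c=pickle.load(open("pics/w3.pkl","rb"))
im=cv2.imread("pics/w3.png"); hsv=cv2.cvtColor(im,cv2.COLOR_BGR2HSV)
for (u,v,r) in [(222,125,30),(350,200,30)]:
    m=np.zeros(hsv.shape[:2],np.uint8); m[v-r-12:v+r+12,u-r-12:u+r+12]=1
    g=((hsv[:,:,1]<75)&(m>0)).astype(np.uint8)
    n,l,st,ce=cv2.connectedComponentsWithStats(g)
    k=min(range(1,n),key=lambda i:np.hypot(*(ce[i]-[u,v])) if st[i,4]>100 else 1e9); 
    ys,xs=np.nonzero(l==k); P=np.array([ray(c,x,y,.06)[:2] for x,y in zip(xs,ys)],np.float32); rr=cv2.minAreaRect(P)
    w,V=np.linalg.eigh(np.cov(P.T)); print(len(P),P.mean(0),rr,"axis deg",np.degrees(np.arctan2(V[1,1],V[0,1])))
E
```

```text
1718 [ 0.62973773 -0.23595867] ((0.6272237300872803, -0.24193230271339417), (0.04811413213610649, 0.08435886353254318), 20.715856552124023) axis deg 130.6034361138862
4071 [ 0.5600304  -0.38154832] ((0.5647025108337402, -0.3788261115550995), (0.08976110070943832, 0.08767035603523254), 1.3309473991394043) axis deg -164.70918085860632
```

```bash
python3 - <<'E'
from h import *
import pickle
c=pickle.load(open("pics/w3.pkl","rb"))
for a,b in [((191,143),(247,107)),((341,171),(359,231))]:
    A,B=ray(c,*a,.06),ray(c,*b,.06); d=B-A; print((A+B)/2,np.linalg.norm(d),np.degrees(np.arctan2(d[1],d[0])))
im=cv2.imread("pics/w3.png")[60:250,160:400]; cv2.imwrite("pics/k3.png",cv2.resize(im,None,fx=3,fy=3,interpolation=cv2.INTER_CUBIC))
E
```

```text
[ 0.63988791 -0.24729124  0.06      ] 0.06503433159908112 -58.521770453090284
[ 0.56382788 -0.37816026  0.06      ] 0.06734121726076735 -160.9178058419457
```

View pics/k3.png

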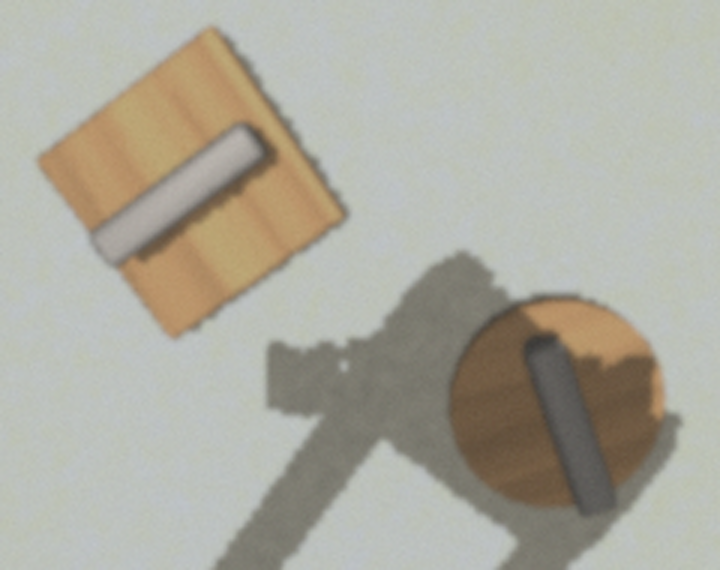

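```bash
python3 shoot.py side s3; python3 shoot.py top t3; python3 - <<'E'
import cv2,numpy as np
t=cv2.imread("pics/t3.png")[200:275,70:250]; s=cv2.imread("pics/s3.png")[165:265,160:270]
a=cv2.resize(t,(800,333),interpolation=cv2.INTER_CUBIC); b=cv2.resize(s,(290,264),interpolation=cv2.INTER_CUBIC)
p=cv2.imread("pics/t3.png")[95:215,215:350]; p=cv2.resize(p,(297,264))
o=np.zeros((600,800,3),np.uint8); o[:333]=a; o[333:597,:290]=b; o[333:597,300:597]=p; cv2.imwrite("pics/c3.png",o)
E
```

```text
[ 0.5892 -0.3089  0.2799] 8.0167
[ 0.5883 -0.3091  0.2802] 8.0667
```

View pics/c3.png

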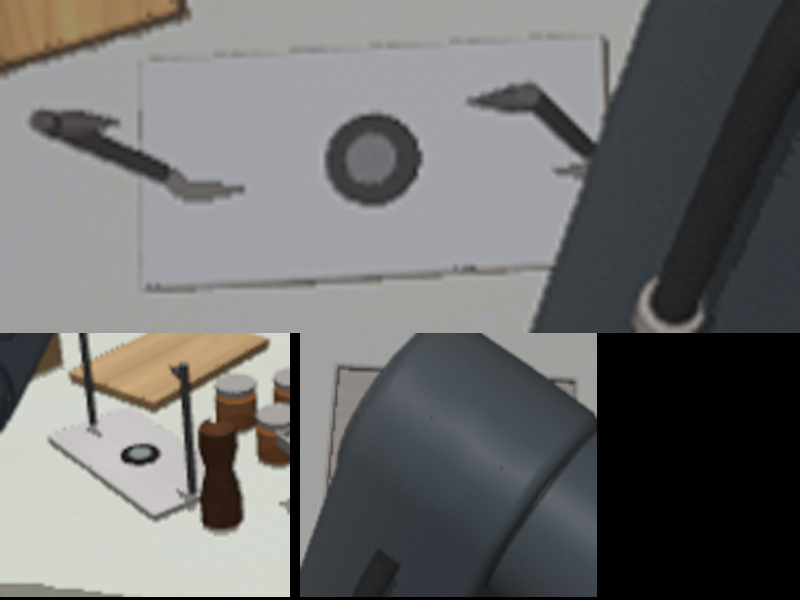

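Top crop: pointer tips at (118,123) and (467,100), lens at (373,158), plate corners near (140,60), (603,37) and (147,290).

```bash
python3 - <<'E'
from h import *
c=cam("top"); k=180/800
P=lambda u,v,z: ray(c,70+u*k-.5+k/2,200+v*k-.5+k/2,z)
L,R=P(118,123,.17),P(467,100,.17); d=L-R; print("tips",L,R,(L+R)/2,np.linalg.norm(d),np.degrees(np.arctan2(d[1],d[0]))-90)
print("lens",P(373,158,.012)); a,b,e=P(140,60,.012),P(603,37,.012),P(147,290,.012); print("plate cen",(b+e)/2,np.linalg.norm(a-b),np.linalg.norm(a-e),np.degrees(np.arctan2(*(a-b)[1::-1]))-90)
print("post tops",P(40,122,.184),P(535,90,.184))
# pan from t1/top0 (loaded: rim z .079)
for u,v in [(232,112),(341,117),(337,201),(226,194)]: print(ray(c,u,v,.0793))
E
python3 plan.py "[(.640,-.2475,.20,125),(.640,-.2475,.0385,125)]"
```

```text
tips [0.39197549 0.41774321 0.17      ] [0.40234904 0.24664367 0.17      ] [0.39716226 0.33219344 0.17      ] 0.1714137203726174 3.4695249894269438
lens [0.39809514 0.3321674  0.012     ]
plate cen [0.39571607 0.32965793 0.012     ] 0.25947826509247623 0.12952095179274917 2.537129023452138
post tops [0.39034001 0.45055849 0.184     ] [0.40458405 0.21066579 0.184     ]
[0.69217093 0.13538195 0.0793    ]
[ 0.67747182 -0.13191421  0.0793    ]
[ 0.46696249 -0.1173642   0.0793    ]
[0.48572289 0.14658992 0.0793    ]
at [ 0.5879 -0.3093  0.2805] psi 0.02 tilt [-0.0024  0.0012] q [-0.65  0.54  1.27 -0.    1.34  0.92] t 8.1 f [-0.3 -0.2 -0.4] gap 85.0
[[2.7, -3.3, 4.2, -0.115], [5.5, -6.5, 8.5, -0.23], [8.2, -9.8, 12.7, -0.344], [11.0, -13.0, 17.0, -0.459], [13.7, -16.3, 21.2, -0.574]]
[[4.1, -1.2, 4.2, -0.115], [8.1, -2.5, 8.5, -0.23], [12.2, -3.7, 12.7, -0.344], [16.3, -5.0, 17.0, -0.459], [20.3, -6.2, 21.2, -0.574]]
[[4.1, 1.2, 4.2, -0.115], [8.2, 2.3, 8.5, -0.23], [12.3, 3.5, 12.7, -0.344], [16.4, 4.7, 17.0, -0.459], [20.4, 5.8, 21.2, -0.574]]
[[2.8, 3.2, 4.2, -0.115], [5.6, 6.4, 8.5, -0.23], [8.4, 9.6, 12.7, -0.344], [11.2, 12.8, 17.0, -0.459]]
-> wp (0.64, -0.2475, 0.2, 125)
[[0.0, 0.0, 40.4, -0.0], [0.0, 0.0, 80.8, -0.0], [0.0, 0.0, 121.1, -0.0], [0.0, 0.0, 161.5, -0.0]]
-> wp (0.64, -0.2475, 0.0385, 125)
```

Request:
{"method": "drive_tool", "body": {
  "deltas": [
    [[3,-3,4,-0.12],[6,-7,8,-0.24],[9,-11,13,-0.36],[12,-14,17,-0.48],[15,-16,21,-0.6]]
  ],
  "jaw": 50
}}

```text
t: 8.53
tcp_pos: [0.6026, -0.2936, 0.2603]
tool_rot: [0.955, 0.298, -0.0, -0.0]
force: [0.0, 0.4, -0.9]
finger_gap: 0.584
gripper_force: 0.0
```

Request:
{"method": "drive_tool", "body": {
  "deltas": [
    [[4,-1,4,-0.12],[8,-2,8,-0.24],[12,-4,13,-0.36],[16,-5,17,-0.48],[20,-6,21,-0.6]]
  ]
}}

```text
t: 8.95
tcp_pos: [0.6157, -0.2776, 0.2394]
tool_rot: [0.824, 0.567, -0.0, -0.0]
force: [-0.9, 0.3, -0.2]
finger_gap: 0.588
gripper_force: 0.0
```

Request:
{"method": "drive_tool", "body": {
  "deltas": [
    [[4,1,4,-0.12],[8,2,8,-0.24],[12,4,13,-0.36],[16,5,17,-0.48],[20,6,21,-0.6]]
  ]
}}

```text
t: 9.37
tcp_pos: [0.6286, -0.2613, 0.2184]
tool_rot: [0.62, 0.785, -0.0, -0.0]
force: [0.1, -0.2, -0.0]
finger_gap: 0.579
gripper_force: 0.0
```

Request:
{"method": "drive_tool", "body": {
  "deltas": [
    [[3,3,4,-0.12],[6,6,8,-0.24],[9,9,13,-0.36],[11,12,17,-0.382],[11,12,17,-0.382]]
  ]
}}

```text
t: 9.78
tcp_pos: [0.6381, -0.247, 0.2005]
tool_rot: [0.462, 0.887, 0.0, -0.001]
force: [-0.6, -0.2, 0.5]
finger_gap: 0.587
gripper_force: 0.0
```

```bash
python3 shoot.py wrist w4; python3 m.py pics/w4.png wrist .028 "(8,90,60)" "(22,255,255)"; python3 plan.py "[(.640,-.2475,.19,125),(.640,-.2475,.0385,125)]"
```

```text
[ 0.6381 -0.247   0.2005] 9.7833
[483. 394.] 65 cen [ 0.9411 -0.3105] rect [ 0.9415 -0.3103] [0.0061 0.0207] 78.9
[542. 340.] 2026 cen [ 0.9429 -0.2309] rect [ 0.9475 -0.2221] [0.0521 0.0732] 0.1
[137. 256.] 3324 cen [ 0.5614 -0.3691] rect [ 0.5629 -0.3762] [0.0756 0.0783] 48.4
[284. 183.] 5584 cen [ 0.6389 -0.245 ] rect [ 0.6397 -0.2463] [0.0754 0.0756] 34.9
[14. 82.] 3991 cen [ 0.4145 -0.3022] rect [ 0.4174 -0.3008] [0.0333 0.1059] 22.2
at [ 0.6384 -0.2474  0.201 ] psi 124.89 tilt [-0.0014  0.0007] q [-0.53  0.64  1.3  -0.    1.2  -1.14] t 9.8 f [-0.7 -0.1  1.1] gap 50.1
[[-1.0, 1.3, 11.0, -0.002]]
-> wp (0.64, -0.2475, 0.19, 125)
[[0.0, 0.0, 37.9, -0.0], [0.0, 0.0, 75.8, -0.0], [0.0, 0.0, 113.6, -0.0], [0.0, 0.0, 151.5, -0.0]]
-> wp (0.64, -0.2475, 0.0385, 125)
```

Request:
{"method": "drive_tool", "body": {
  "deltas": [
    [[0,1,40,0],[0,1,80,0],[0,1,120,0],[0,1,150,0],[0,1,162,0]]
  ]
}}

```text
t: 10.25
tcp_pos: [0.6368, -0.2456, 0.0346]
tool_rot: [0.462, 0.887, 0.0, -0.004]
force: [-0.9, 0.3, 0.0]
finger_gap: 0.588
gripper_force: 0.0
```

Request:
{"method": "drive_tool", "body": {
  "deltas": [
    [[0,0,0,0],[0,0,0,0],[0,0,0,0],[0,0,0,0],[0,0,0,0]]
  ]
}}

```text
t: 10.67
tcp_pos: [0.6417, -0.2476, 0.0419]
tool_rot: [0.461, 0.887, -0.0, 0.002]
force: [-0.4, 0.1, 0.4]
finger_gap: 0.584
gripper_force: 0.0
```

Request:
{"method": "drive_tool", "body": {
  "deltas": [
    [[0,0,0,0],[0,0,0,0],[0,0,0,0],[0,0,0,0],[0,0,0,0]]
  ],
  "jaw": 0,
  "force": 90
}}

```text
t: 11.08
tcp_pos: [0.6404, -0.247, 0.04]
tool_rot: [0.461, 0.887, -0.0, 0.0]
force: [-1.5, -0.1, 5.5]
finger_gap: 0.139
gripper_force: 88.3
```

Request:
{"method": "drive_tool", "body": {
  "deltas": [
    [[0,0,0,0],[0,0,0,0],[0,0,0,0],[0,0,0,0],[0,0,0,0]]
  ]
}}

```text
t: 11.5
tcp_pos: [0.6404, -0.247, 0.04]
tool_rot: [0.461, 0.887, -0.0, 0.0]
force: [-2.0, 0.7, 4.6]
finger_gap: 0.143
gripper_force: 88.4
```

Request:
{"method": "drive_tool", "body": {
  "deltas": [
    [[0,0,-15,0],[0,0,-50,0],[0,0,-90,0],[0,0,-130,0],[0,0,-170,0]]
  ]
}}

```text
t: 11.92
tcp_pos: [0.6397, -0.2463, 0.2107]
tool_rot: [0.461, 0.887, 0.0, -0.001]
force: [1.1, 0.4, -2.0]
finger_gap: 0.142
gripper_force: 88.2
```

Request:
{"method": "drive_tool", "body": {
  "deltas": [
    [[0,0,-40,0],[0,0,-70,0],[0,0,-70,0],[0,0,-70,0]]
  ]
}}

```text
t: 12.25
tcp_pos: [0.6411, -0.247, 0.2823]
tool_rot: [0.461, 0.887, -0.0, 0.003]
force: [-0.6, 0.4, -2.7]
finger_gap: 0.143
gripper_force: 88.3
```

```bash
python3 plan.py "[(.52,-.05,.31,110),(.43,.18,.31,93),(.397,.3315,.30,93),(.397,.3315,.208,93)]"
```

```text
at [ 0.6411 -0.247   0.2823] psi 125.08 tilt [ 0.0046 -0.0025] q [-0.53  0.57  1.21  0.    1.36 -1.14] t 12.2 f [-0.6  0.4 -2.7] gap 12.2
[[38.5, 2.3, -4.6, 0.044], [76.9, 4.7, -9.2, 0.088], [115.4, 7.0, -13.9, 0.132], [153.9, 9.4, -18.5, 0.175], [192.4, 11.7, -23.1, 0.219]]
[[38.1, -6.1, -4.6, 0.044]]
-> wp (0.52, -0.05, 0.31, 110)
[[35.3, -0.8, 0.0, 0.042], [70.5, -1.7, 0.0, 0.085], [105.8, -2.5, 0.0, 0.127], [141.1, -3.4, 0.0, 0.17], [176.4, -4.2, 0.0, 0.212]]
[[34.3, -8.2, 0.0, 0.042], [68.6, -16.5, 0.0, 0.085]]
-> wp (0.43, 0.18, 0.31, 93)
[[38.3, -6.3, 2.5, -0.0], [76.5, -12.5, 5.0, -0.0], [114.8, -18.8, 7.5, -0.0], [153.0, -25.0, 10.0, -0.0]]
-> wp (0.397, 0.3315, 0.3, 93)
[[0.0, 0.0, 30.7, -0.0], [0.0, 0.0, 61.3, -0.0], [0.0, 0.0, 92.0, -0.0]]
-> wp (0.397, 0.3315, 0.208, 93)
```

Request:
{"method": "drive_tool", "body": {
  "deltas": [
    [[38,2,-5,0.044],[77,5,-9,0.088],[115,7,-14,0.132],[154,9,-18,0.175],[192,12,-23,0.219]]
  ]
}}

```text
t: 12.67
tcp_pos: [0.5366, -0.0806, 0.2996]
tool_rot: [0.557, 0.831, -0.001, -0.003]
force: [0.1, 0.2, -1.9]
finger_gap: 0.143
gripper_force: 88.2
```

Request:
{"method": "drive_tool", "body": {
  "deltas": [
    [[38,-6,-5,0.044],[73,-7,-5,0.086],[109,-8,-5,0.128],[144,-10,-5,0.17],[179,-11,-5,0.212]]
  ]
}}

```text
t: 13.08
tcp_pos: [0.4581, 0.0799, 0.3052]
tool_rot: [0.641, 0.767, -0.002, -0.002]
force: [0.5, 0.1, -0.6]
finger_gap: 0.138
gripper_force: 88.2
```

Request:
{"method": "drive_tool", "body": {
  "deltas": [
    [[35,-6,0,0.042],[70,-13,0,0.085],[104,-20,0,0.127],[130,-24,0,0.127],[140,-26,0,0.127]]
  ]
}}

```text
t: 13.5
tcp_pos: [0.4068, 0.2139, 0.3053]
tool_rot: [0.687, 0.727, -0.002, -0.002]
force: [-0.1, 0.1, -1.3]
finger_gap: 0.14
gripper_force: 88.2
```

```bash
python3 plan.py "[(.397,.3315,.30,93),(.397,.3315,.23,93)]"
```

```text
at [0.4068 0.2139 0.3053] psi 93.29 tilt [-0.006   0.0002] q [0.24 0.21 1.73 0.   1.21 0.18] t 13.5 f [-0.1  0.1 -1.3] gap 12.0
[[39.3, -1.0, 1.8, 0.002], [78.7, -2.0, 3.5, 0.003], [118.0, -3.1, 5.3, 0.005]]
-> wp (0.397, 0.3315, 0.3, 93)
[[0.0, 0.0, 35.0, -0.0], [0.0, 0.0, 70.0, -0.0]]
-> wp (0.397, 0.3315, 0.23, 93)
```

Request:
{"method": "drive_tool", "body": {
  "deltas": [
    [[35,-1,2,0],[75,-2,3,0],[105,-3,5,0],[115,-3,5,0],[115,-3,5,0]]
  ]
}}

```text
t: 13.92
tcp_pos: [0.4001, 0.3273, 0.3005]
tool_rot: [0.687, 0.727, -0.002, -0.001]
force: [-0.3, -1.1, -1.7]
finger_gap: 0.146
gripper_force: 88.2
```

Request:
{"method": "drive_tool", "body": {
  "deltas": [
    [[0,0,25,0],[0,0,50,0],[0,0,70,0],[0,0,70,0],[0,0,70,0]]
  ]
}}

```text
t: 14.33
tcp_pos: [0.4005, 0.3241, 0.2311]
tool_rot: [0.688, 0.725, -0.002, -0.0]
force: [-0.5, -0.5, -1.1]
finger_gap: 0.141
gripper_force: 88.2
```

```bash
python3 shoot.py wrist w5; python3 shoot.py top t5;  python3 shoot.py side s5; python3 plan.py "[(.397,.3315,.21,93)]"; python3 - <<'E'
import cv2,numpy as np
o=np.zeros((600,800,3),np.uint8)
o[:300,:400]=cv2.resize(cv2.imread("pics/w5.png"),(400,300)); o[:300,400:]=cv2.resize(cv2.imread("pics/t5.png")[170:275,60:200],(400,300))
o[300:,:400]=cv2.resize(cv2.imread("pics/s5.png")[110:215,130:270],(400,300),interpolation=cv2.INTER_CUBIC)
cv2.imwrite("pics/c5.png",o)
E
```

```text
[0.4005 0.3241 0.2311] 14.3333
[0.4016 0.325  0.2324] 14.3833
[0.4021 0.3255 0.2332] 14.4333
at [0.4023 0.3259 0.2336] psi 93.05 tilt [0.0024 0.0009] q [ 0.46  0.38  1.7  -0.    1.06  0.41] t 14.5 f [ 0.1  0.4 -0.8] gap 12.1
[[5.9, -5.0, 23.6, 0.001]]
-> wp (0.397, 0.3315, 0.21, 93)
```

View pics/c5.png

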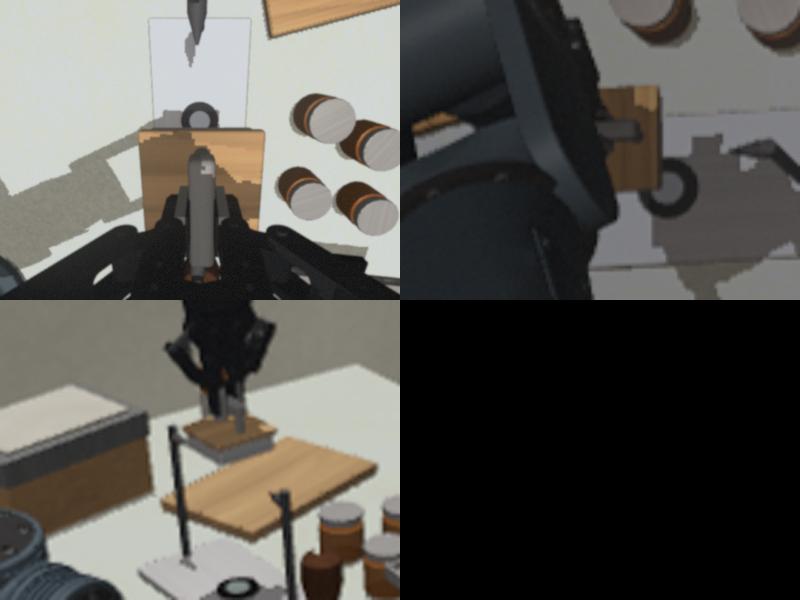

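Wrist composite: the dish is held level, handle upright in the image, pointer tip at about (196,46) of the left panel, i.e. (274,64) full-res. The side panel shows it hanging between the posts, still high.

```bash
python3 - <<'E'
from h import *
import pickle
c=pickle.load(open("pics/w5.pkl","rb")); print("tip",ray(c,274,64,.17), "base",ray(c,278,5,.175))
# held dish lid rect at z = tcp-.040+.028
E
python3 m.py pics/w5.png wrist .2205 "(8,70,40)" "(22,255,255)" | head -8
python3 m.py pics/w5.png wrist .062 "(0,0,120)" "(179,45,220)" | head -12
```

```text
tip [0.39178769 0.41487816 0.17      ] base [0.39264831 0.44106715 0.175     ]
[296. 383.] 374 cen [0.4111 0.2598] rect [0.4113 0.2608] [0.0189 0.0103] 86.3
[263. 381.] 126 cen [0.3944 0.2592] rect [0.3936 0.2611] [0.0051 0.0168] 8.9
[500. 279.] 1641 cen [0.4993 0.3249] rect [0.5009 0.3239] [0.0255 0.0264] 53.7
[414. 256.] 1152 cen [0.4586 0.3348] rect [0.46   0.3338] [0.025  0.0201] 42.9
[282. 242.] 15145 cen [0.3999 0.339 ] rect [0.4002 0.3298] [0.0761 0.0704] 3.0
[507. 194.] 1327 cen [0.4929 0.3641] rect [0.4948 0.3639] [0.0255 0.0206] 69.1
[433. 155.] 1010 cen [0.4589 0.3791] rect [0.4603 0.3787] [0.0246 0.0161] 72.2
[457.  15.] 5339 cen [0.4543 0.4304] rect [0.463  0.4281] [0.07   0.0174] 2.9
[553. 403.] 77 cen [0.6985 0.1041] rect [0.6986 0.1055] [0.009  0.0237] 60.1
[144. 383.] 251 cen [0.268  0.1072] rect [0.2667 0.1063] [0.0444 0.0102] 43.7
[291. 236.] 263 cen [0.4106 0.2794] rect [0.41  0.278] [0.0164 0.0204] 3.0
[279. 168.] 465 cen [0.3969 0.3407] rect [0.3968 0.3414] [0.0223 0.0181] 3.0
[286. 173.] 157732 cen [0.3939 0.3115] rect [0.4022 0.2879] [0.5737 0.3642] 3.4
```

Request:
{"method": "drive_tool", "body": {
  "deltas": [
    [[4,-5,10,0],[4,-5,20,0],[4,-5,23.5,0],[4,-5,23.5,0],[4,-5,23.5,0]]
  ]
}}

```text
t: 14.9
tcp_pos: [0.3961, 0.3298, 0.209]
tool_rot: [0.688, 0.726, 0.0, 0.0]
force: [0.4, -0.2, -2.1]
finger_gap: 0.142
gripper_force: 88.3
```

Request:
{"method": "drive_tool", "body": {
  "deltas": [
    [[0,0,0,0],[0,0,0,0],[0,0,0,0],[0,0,0,0],[0,0,0,0]]
  ]
}}

```text
t: 15.32
tcp_pos: [0.396, 0.3299, 0.209]
tool_rot: [0.688, 0.726, 0.0, 0.0]
force: [0.3, -0.4, -1.7]
finger_gap: 0.144
gripper_force: 88.3
```

```bash
python3 shoot.py wrist w6;python3 plan.py "[(.397,.330,.21,93)]"; python3 m.py pics/w6.png wrist .198 "(8,70,40)" "(22,255,255)" | head -8
```

```text
[0.396  0.3299 0.209 ] 15.3167
at [0.396  0.3299 0.2089] psi 93.09 tilt [0.0002 0.0002] q [0.48 0.41 1.73 0.   1.   0.42] t 15.4 f [ 1.1 -0.5 -0.7] gap 12.0
[[0.1, 1.0, -1.1, 0.002]]
-> wp (0.397, 0.33, 0.21, 93)
[515. 295.] 1980 cen [0.504  0.3224] rect [0.5058 0.3215] [0.0274 0.0303] 52.3
[425. 272.] 1444 cen [0.4604 0.333 ] rect [0.4619 0.3317] [0.0271 0.0235] 42.8
[282. 242.] 15135 cen [0.3955 0.3446] rect [0.3958 0.3354] [0.0764 0.0706] 3.0
[523. 207.] 1481 cen [0.4978 0.3642] rect [0.499  0.3637] [0.0276 0.0222] 71.5
[446. 167.] 1292 cen [0.4607 0.3805] rect [0.4626 0.3797] [0.0269 0.0195] 72.3
[462.  18.] 6339 cen [0.4548 0.4358] rect [0.4608 0.4334] [0.0683 0.0193] 3.1
```

Request:
{"method": "drive_tool", "body": {
  "deltas": [
    [[-1,1,-1,0],[-1,1,-1,0],[-1,1,-1,0],[-1,1,-1,0],[-1,1,-1,0]]
  ]
}}

```text
t: 15.78
tcp_pos: [0.3969, 0.3289, 0.2098]
tool_rot: [0.688, 0.726, -0.0, -0.0]
force: [1.1, -0.4, -1.9]
finger_gap: 0.143
gripper_force: 88.3
```

Request:
{"method": "drive_tool", "body": {
  "deltas": [
    [[0,0,0,0],[0,0,0,0],[0,0,0,0],[0,0,0,0],[0,0,0,0]]
  ]
}}

```text
t: 16.2
tcp_pos: [0.3969, 0.3289, 0.2098]
tool_rot: [0.688, 0.726, -0.0, -0.0]
force: [0.2, 0.1, -1.7]
finger_gap: 0.144
gripper_force: 88.3
```

Request:
{"method": "drive_tool", "body": {
  "deltas": [
    [[0,0,0,0],[0,0,0,0],[0,0,0,0],[0,0,0,0],[0,0,0,0]]
  ]
}}

```text
t: 16.62
tcp_pos: [0.3969, 0.3289, 0.2098]
tool_rot: [0.688, 0.726, -0.0, -0.0]
force: [-0.8, -0.5, -2.7]
finger_gap: 0.141
gripper_force: 88.3
```

Request:
{"method": "drive_tool", "body": {
  "deltas": [
    [[0,0,0,0],[0,0,0,0],[0,0,0,0],[0,0,0,0],[0,0,0,0]]
  ]
}}

```text
t: 17.03
tcp_pos: [0.3969, 0.3289, 0.2098]
tool_rot: [0.688, 0.726, -0.0, -0.0]
force: [-0.0, -0.3, -1.6]
finger_gap: 0.142
gripper_force: 88.3
```

Request:
{"method": "drive_tool", "body": {
  "deltas": [
    [[0,0,0,0],[0,0,0,0],[0,0,0,0],[0,0,0,0],[0,0,0,0]]
  ]
}}

```text
t: 17.45
tcp_pos: [0.3969, 0.3289, 0.2098]
tool_rot: [0.688, 0.726, -0.0, 0.0]
force: [-0.1, -0.6, -1.4]
finger_gap: 0.143
gripper_force: 88.3
```

Request:
{"method": "drive_tool", "body": {
  "deltas": [
    [[0,0,0,0],[0,0,0,0],[0,0,0,0],[0,0,0,0],[0,0,0,0]]
  ]
}}

```text
t: 17.87
tcp_pos: [0.397, 0.3289, 0.2098]
tool_rot: [0.688, 0.726, -0.0, 0.0]
force: [-0.1, 0.1, -1.5]
finger_gap: 0.141
gripper_force: 88.3
```

Request:
{"method": "drive_tool", "body": {
  "deltas": [
    [[0,0,0,0],[0,0,0,0],[0,0,0,0],[0,0,0,0],[0,0,0,0]]
  ]
}}

```text
t: 18.28
tcp_pos: [0.3969, 0.3289, 0.2098]
tool_rot: [0.688, 0.726, -0.0, -0.0]
force: [-0.1, 0.2, -1.4]
finger_gap: 0.142
gripper_force: 88.3
```

Request:
{"method": "drive_tool", "body": {
  "deltas": [
    [[0,0,0,0],[0,0,0,0],[0,0,0,0],[0,0,0,0],[0,0,0,0]]
  ]
}}

```text
t: 18.7
tcp_pos: [0.3969, 0.3289, 0.2098]
tool_rot: [0.688, 0.726, 0.0, -0.0]
force: [0.9, 0.1, -1.5]
finger_gap: 0.143
gripper_force: 88.3
```

```bash
python3 shoot.py wrist w7; python3 shoot.py top t7; python3 m.py pics/w7.png wrist .199 "(8,70,40)" "(22,255,255)" | sed -n 3p; python3 - <<'E'
import numpy as np
a=np.radians(-3.15); R=np.array([[np.cos(a),-np.sin(a)],[np.sin(a),np.cos(a)]])
for n,p in dict(sq=(.055,.085),rd=(.055,-.085),jA=(.047,0),jB=(-.05,0),jC=(-.05,-.085)).items(): print(n,np.round([.581,.008]+R@p,4))
E
python3 plan.py "[(.397,.330,.30,93),(.50,.20,.30,90),(.6406,.09,.28,87)]"
```

```text
[0.3969 0.3289 0.2098] 18.7
[0.3969 0.3289 0.2098] 18.75
[282. 242.] 15123 cen [0.3964 0.3436] rect [0.3968 0.3345] [0.0763 0.0705] 3.0
sq [0.6406 0.0898]
rd [ 0.6312 -0.0799]
jA [0.6279 0.0054]
jB [0.5311 0.0107]
jC [ 0.5264 -0.0741]
at [0.3969 0.3289 0.2098] psi 93.1 tilt [0. 0.] q [0.47 0.41 1.73 0.   1.   0.42] t 18.8 f [ 0.2  1.2 -1. ] gap 12.4
[[0.4, 0.0, -30.1, 0.001], [0.7, 0.1, -60.1, 0.001], [1.1, 0.1, -90.2, 0.002]]
-> wp (0.397, 0.33, 0.3, 93)
[[-27.0, 19.2, 0.0, 0.01], [-54.1, 38.4, 0.0, 0.021], [-81.1, 57.6, 0.0, 0.031], [-108.2, 76.8, 0.0, 0.042], [-135.2, 96.1, 0.0, 0.052]]
-> wp (0.5, 0.2, 0.3, 90)
[[-22.0, 28.1, 4.0, 0.01], [-44.0, 56.2, 8.0, 0.021], [-66.0, 84.4, 12.0, 0.031], [-88.0, 112.5, 16.0, 0.042], [-110.0, 140.6, 20.0, 0.052]]
-> wp (0.6406, 0.09, 0.28, 87)
```

Request:
{"method": "drive_tool", "body": {
  "deltas": [
    [[0,0,-25,0],[0,0,-60,0],[0,0,-90,0],[0,0,-90,0]]
  ]
}}

```text
t: 19.13
tcp_pos: [0.4004, 0.3308, 0.306]
tool_rot: [0.688, 0.726, 0.006, 0.002]
force: [0.8, 1.2, -1.4]
finger_gap: 0.146
gripper_force: 88.4
```

Request:
{"method": "drive_tool", "body": {
  "deltas": [
    [[-20,15,0,0.01],[-50,35,0,0.021],[-80,57,0,0.031],[-108,77,0,0.042],[-135,96,0,0.052]]
  ]
}}

```text
t: 19.55
tcp_pos: [0.5007, 0.1978, 0.2993]
tool_rot: [0.707, 0.708, -0.0, -0.0]
force: [0.3, 0.1, -2.0]
finger_gap: 0.142
gripper_force: 88.3
```

```bash
python3 - <<'E'
from h import *
c=cam("top"); im=cv2.imread("pics/t7.png")
cv2.imwrite("pics/k7.png",cv2.resize(im[90:215,195:400],(800,488),interpolation=cv2.INTER_CUBIC))
E
python3 plan.py "[(.6353,.0851,.25,87),(.6353,.0851,.14,87)]"
```

```text
at [0.5007 0.1978 0.2993] psi 90.09 tilt [-0.0005 -0.0002] q [ 0.17  0.33  1.56 -0.    1.24  0.17] t 19.6 f [ 0.3  0.1 -2. ] gap 12.2
[[-22.6, 26.9, 9.9, 0.011], [-45.2, 53.8, 19.7, 0.022], [-67.7, 80.7, 29.6, 0.032], [-90.3, 107.6, 39.4, 0.043], [-112.9, 134.5, 49.3, 0.054]]
-> wp (0.6353, 0.0851, 0.25, 87)
[[0.0, 0.0, 36.7, -0.0], [0.0, 0.0, 73.3, -0.0], [0.0, 0.0, 110.0, -0.0]]
-> wp (0.6353, 0.0851, 0.14, 87)
```

View pics/k7.png

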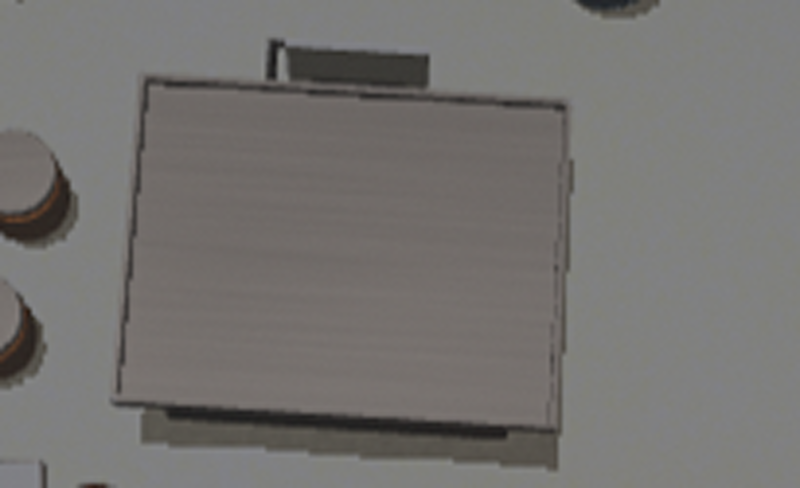

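Empty pan: rim corners at crop (143,74), (570,100), (560,431) and (113,404).

```bash
python3 - <<'E'
from h import *
c=cam("top"); k=205/800
Q=np.array([ray(c,195+u*k-.4,90+v*k-.4,.093)[:2] for u,v in [(143,74),(570,100),(560,431),(113,404)]]); cen=Q.mean(0)
e=Q[0]-Q[1]+Q[3]-Q[2]; f=Q[0]-Q[3]+Q[1]-Q[2]; a=np.arctan2(-e[0],e[1])
print(cen,np.linalg.norm(e)/2,np.linalg.norm(f)/2,np.degrees(a),np.degrees(np.arctan2(f[1],f[0])))
a=(a+np.arctan2(f[1],f[0]))/2; R=np.array([[np.cos(a),-np.sin(a)],[np.sin(a),np.cos(a)]])
for n,p in dict(sq=(.05,.08),rd=(.05,-.08),jA=(.047,0),jB=(-.05,0),jC=(-.05,-.08)).items(): print(n,np.round(cen+R@p,4))
E
```

```text
[0.58083971 0.00945282] 0.26823612128722957 0.21109800150766722 -3.983699931549138 -3.5246236674527927
sq [0.636 0.086]
rd [ 0.6255 -0.0736]
jA [0.6277 0.0064]
jB [0.5309 0.0127]
jC [ 0.5257 -0.0671]
```

Request:
{"method": "drive_tool", "body": {
  "deltas": [
    [[-23,27,10,0.013],[-46,54,20,0.025],[-69,81,30,0.04],[-91,108,40,0.055],[-114,135,50,0.066]]
  ]
}}

```text
t: 19.97
tcp_pos: [0.636, 0.0843, 0.2484]
tool_rot: [0.73, 0.684, -0.0, -0.001]
force: [0.0, 0.6, -1.1]
finger_gap: 0.145
gripper_force: 88.3
```

Request:
{"method": "drive_tool", "body": {
  "deltas": [
    [[0,0,30,0],[0,0,65,0],[0,0,95,0],[0,0,110,0],[0,0,114,0]]
  ]
}}

```text
t: 20.38
tcp_pos: [0.6321, 0.0854, 0.1309]
tool_rot: [0.73, 0.684, -0.003, -0.003]
force: [-1.1, -0.6, -0.9]
finger_gap: 0.146
gripper_force: 88.4
```

Request:
{"method": "drive_tool", "body": {
  "deltas": [
    [[0,0,0,0],[0,0,0,0],[0,0,0,0],[0,0,0,0]]
  ]
}}

```text
t: 20.72
tcp_pos: [0.6366, 0.0856, 0.1377]
tool_rot: [0.729, 0.684, 0.001, 0.001]
force: [0.1, -0.0, -2.2]
finger_gap: 0.145
gripper_force: 88.4
```

Request:
{"method": "drive_tool", "body": {
  "deltas": [
    [[0,0,4,0],[0,0,8,0],[0,0,12,0],[0,0,14,0],[0,0,14,0]]
  ]
}}

```text
t: 21.13
tcp_pos: [0.6351, 0.0856, 0.1212]
tool_rot: [0.729, 0.684, -0.0, -0.0]
force: [-0.6, -0.2, -1.5]
finger_gap: 0.142
gripper_force: 88.5
```

Request:
{"method": "drive_tool", "body": {
  "deltas": [
    [[0,0,0,0],[0,0,0,0],[0,0,0,0],[0,0,0,0],[0,0,0,0]]
  ]
}}

```text
t: 21.55
tcp_pos: [0.6353, 0.0855, 0.1219]
tool_rot: [0.729, 0.684, 0.0, 0.0]
force: [-0.1, -0.1, -0.8]
finger_gap: 0.145
gripper_force: 88.5
```

Pan is taking load. A few mm lower, then release.

Request:
{"method": "drive_tool", "body": {
  "deltas": [
    [[0,0,1,0],[0,0,2,0],[0,0,3,0],[0,0,4,0],[0,0,4,0]]
  ]
}}

```text
t: 21.97
tcp_pos: [0.6354, 0.0855, 0.1177]
tool_rot: [0.729, 0.684, 0.0, 0.0]
force: [-0.9, -0.1, -0.4]
finger_gap: 0.144
gripper_force: 88.6
```

Request:
{"method": "drive_tool", "body": {
  "deltas": [
    [[0,0,0,0],[0,0,0,0],[0,0,0,0],[0,0,0,0],[0,0,0,0]]
  ]
}}

```text
t: 22.38
tcp_pos: [0.6354, 0.0855, 0.1179]
tool_rot: [0.729, 0.684, 0.0, 0.0]
force: [0.1, -0.4, 0.3]
finger_gap: 0.145
gripper_force: 88.6
```

Request:
{"method": "drive_tool", "body": {
  "deltas": [
    [[0,0,0,0],[0,0,0,0],[0,0,0,0],[0,0,0,0],[0,0,0,0]]
  ],
  "jaw": 40
}}

```text
t: 22.8
tcp_pos: [0.6354, 0.0855, 0.1179]
tool_rot: [0.729, 0.684, 0.0, 0.0]
force: [0.2, -0.5, 0.6]
finger_gap: 0.468
gripper_force: 0.0
```

Request:
{"method": "drive_tool", "body": {
  "deltas": [
    [[0,0,-20,0],[0,0,-60,0],[0,0,-100,0],[0,0,-140,0],[0,0,-170,0]]
  ]
}}

```text
t: 23.22
tcp_pos: [0.6362, 0.0856, 0.2916]
tool_rot: [0.729, 0.684, 0.001, 0.001]
force: [-0.4, -0.3, 0.7]
finger_gap: 0.468
gripper_force: 0.0
```

```bash
python3 shoot.py wrist w8; python3 m.py pics/w8.png wrist .104 "(8,90,60)" "(22,255,255)"; python3 shoot.py top t8; python3 m.py pics/t8.png top .028 "(8,90,60)" "(22,255,255)"|grep "\-0.3[678]";  python3 plan.py "[(.66,-.10,.30,40),(.5635,-.378,.24,19.5)]"
```

```text
[0.6362 0.0856 0.2916] 23.2167
[279. 189.] 5215 cen [0.6341 0.0785] rect [0.634  0.0772] [0.0761 0.0762] 86.2
[  9. 124.] 881 cen [0.4036 0.1522] rect [0.4052 0.1521] [0.0437 0.0196] 73.6
[548. 235.] 7355 cen [ 0.8945 -0.0501] rect [ 0.8797 -0.0091] [0.0478 0.3583] 8.8
[201.  31.] 114 cen [0.5799 0.2142] rect [0.5779 0.2151] [0.04   0.0119] 50.5
[427.  10.] 355 cen [0.763  0.2189] rect [0.763  0.2192] [0.0179 0.014 ] 74.4
[0.6394 0.0856 0.2982] 23.2667
[439. 168.] 468 cen [ 0.5593 -0.3726] rect [ 0.5624 -0.3765] [0.075 0.076] 87.0
at [0.639  0.0855 0.2952] psi 86.35 tilt [ 0.0145 -0.0005] q [-0.04  0.49  1.32  0.    1.32  0.02] t 23.3 f [-0.2 -0.3  0.1] gap 40.3
[[-26.3, 4.7, -0.7, 0.116], [-52.5, 9.4, -1.4, 0.231], [-78.8, 14.0, -2.0, 0.347], [-105.0, 18.7, -2.7, 0.462], [-131.3, 23.4, -3.4, 0.578]]
[[-19.4, 18.3, -0.7, 0.116], [-38.9, 36.5, -1.4, 0.231]]
-> wp (0.66, -0.1, 0.3, 40)
[[-31.6, 18.9, 7.5, 0.045], [-63.2, 37.7, 15.0, 0.089], [-94.7, 56.6, 22.5, 0.134], [-126.3, 75.5, 30.0, 0.179], [-157.9, 94.3, 37.5, 0.224]]
[[-26.6, 25.4, 7.5, 0.045], [-53.2, 50.8, 15.0, 0.089], [-79.8, 76.2, 22.5, 0.134]]
-> wp (0.5635, -0.378, 0.24, 19.5)
```

Request:
{"method": "drive_tool", "body": {
  "deltas": [
    [[-26,5,-1,0.116],[-52,10,-1,0.231],[-79,14,-2,0.347],[-105,19,-3,0.462],[-131,23,-3,0.578]]
  ]
}}

```text
t: 23.73
tcp_pos: [0.6495, -0.0477, 0.2899]
tool_rot: [0.895, 0.445, -0.001, -0.0]
force: [1.1, -0.3, -0.4]
finger_gap: 0.467
gripper_force: 0.0
```

Request:
{"method": "drive_tool", "body": {
  "deltas": [
    [[-19,18,-1,0.116],[-39,37,-1,0.231],[-70,56,0,0.231],[-102,75,4,0.231],[-134,94,10,0.231]]
  ]
}}

```text
t: 24.15
tcp_pos: [0.6446, -0.2116, 0.2801]
tool_rot: [0.94, 0.342, -0.0, -0.0]
force: [-0.0, -0.2, -0.2]
finger_gap: 0.47
gripper_force: 0.0
```

```bash
python3 plan.py "[(.5635,-.378,.22,19.5)]"
```

```text
at [ 0.6446 -0.2116  0.2801] psi 40.02 tilt [-0.0003  0.0002] q [-0.48  0.56  1.23  0.    1.35  0.39] t 24.1 f [-0.  -0.2 -0.2] gap 40.1
[[-33.8, 15.1, 12.0, 0.072], [-67.7, 30.1, 24.0, 0.143], [-101.5, 45.2, 36.1, 0.215], [-135.3, 60.3, 48.1, 0.287], [-169.1, 75.3, 60.1, 0.358]]
-> wp (0.5635, -0.378, 0.22, 19.5)
```

Request:
{"method": "drive_tool", "body": {
  "deltas": [
    [[-34,15,12,0.072],[-68,30,24,0.143],[-101,45,36,0.215],[-135,60,48,0.287],[-169,75,60,0.358]]
  ]
}}

```text
t: 24.57
tcp_pos: [0.5622, -0.3773, 0.219]
tool_rot: [0.986, 0.167, -0.001, -0.001]
force: [0.9, -0.2, 0.3]
finger_gap: 0.472
gripper_force: 0.0
```

Request:
{"method": "drive_tool", "body": {
  "deltas": [
    [[0,0,0,0],[0,0,0,0],[0,0,0,0],[0,0,0,0]]
  ]
}}

```text
t: 24.9
tcp_pos: [0.5643, -0.375, 0.2209]
tool_rot: [0.985, 0.17, 0.0, -0.0]
force: [0.6, -0.5, -0.6]
finger_gap: 0.466
gripper_force: 0.0
```

```bash
python3 shoot.py wrist w9; python3 m.py pics/w9.png wrist .028 "(8,80,40)" "(22,255,255)"; python3 plan.py "[(.5635,-.378,.0395,19.5)]"; python3 - <<'E'
from h import *
import pickle
c=pickle.load(open("pics/w9.pkl","rb"));im=cv2.imread("pics/w9.png"); u,v=proj(c,[.5635,-.378,.06]).astype(int); print(u,v)
cv2.imwrite("pics/k9.png",cv2.resize(im[v-75:v+75,u-100:u+100],(800,600),interpolation=cv2.INTER_CUBIC))
E
```

```text
[ 0.5643 -0.375   0.2209] 24.9
[151. 408.] 515 cen [ 0.2653 -0.3225] rect [ 0.2678 -0.3168] [0.0432 0.0345] 14.1
[230. 342.] 442 cen [ 0.3817 -0.3824] rect [ 0.3794 -0.3827] [0.076  0.0145] 1.6
[161. 302.] 2102 cen [ 0.4022 -0.2986] rect [ 0.4047 -0.2989] [0.0438 0.0827] 67.3
[285. 182.] 3986 cen [ 0.5642 -0.3778] rect [ 0.563  -0.3781] [0.0762 0.0768] 21.5
at [ 0.5645 -0.3749  0.2212] psi 19.6 tilt [0.0006 0.    ] q [-0.75  0.61  1.3   0.    1.23  0.48] t 24.9 f [ 0.1 -0.2  0.2] gap 40.3
[[-0.4, 0.5, 36.3, 0.0], [-0.8, 1.0, 72.7, 0.001], [-1.2, 1.6, 109.0, 0.001], [-1.6, 2.1, 145.3, 0.001], [-2.0, 2.6, 181.7, 0.002]]
-> wp (0.5635, -0.378, 0.0395, 19.5)
285 191
```

View pics/k9.png

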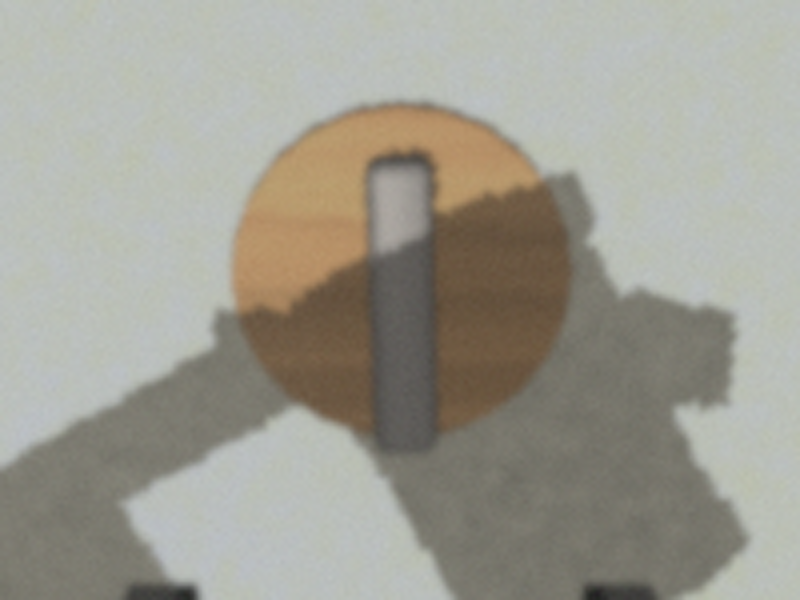

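Handle at crop (398,160) to (406,450), aligned with the tool within about 1.5°. Dish unmoved.

Request:
{"method": "drive_tool", "body": {
  "deltas": [
    [[-1,2,40,-0.02],[-1,3,80,-0.02],[-2,3,120,-0.02],[-2,3,155,-0.02],[-2,3,175,-0.02]]
  ]
}}

```text
t: 25.37
tcp_pos: [0.5619, -0.3765, 0.042]
tool_rot: [0.984, 0.18, -0.002, -0.002]
force: [-0.4, -0.2, -0.5]
finger_gap: 0.47
gripper_force: 0.0
```

Request:
{"method": "drive_tool", "body": {
  "deltas": [
    [[0,0,4,0],[0,0,6,0],[0,0,6,0],[0,0,6,0],[0,0,6,0]]
  ]
}}

```text
t: 25.78
tcp_pos: [0.5642, -0.3807, 0.0423]
tool_rot: [0.984, 0.179, 0.001, 0.002]
force: [-0.1, 0.4, 1.4]
finger_gap: 0.473
gripper_force: 0.0
```

Request:
{"method": "drive_tool", "body": {
  "deltas": [
    [[0,0,0,0],[0,0,0,0],[0,0,0,0],[0,0,0,0],[0,0,0,0]]
  ],
  "jaw": 0
}}

```text
t: 26.2
tcp_pos: [0.5634, -0.3803, 0.0413]
tool_rot: [0.984, 0.179, 0.001, 0.001]
force: [-1.0, 0.9, 5.8]
finger_gap: 0.141
gripper_force: 90.6
```

Request:
{"method": "drive_tool", "body": {
  "deltas": [
    [[0,0,0,0],[0,0,0,0],[0,0,0,0],[0,0,0,0],[0,0,0,0]]
  ]
}}

```text
t: 26.62
tcp_pos: [0.5634, -0.3803, 0.0414]
tool_rot: [0.984, 0.179, 0.001, 0.001]
force: [-0.4, 1.5, 6.6]
finger_gap: 0.141
gripper_force: 90.6
```

Request:
{"method": "drive_tool", "body": {
  "deltas": [
    [[0,0,-15,0],[0,0,-50,0],[0,0,-90,0],[0,0,-130,0],[0,0,-170,0]]
  ]
}}

```text
t: 27.03
tcp_pos: [0.562, -0.3794, 0.2107]
tool_rot: [0.984, 0.179, -0.001, -0.001]
force: [0.7, -0.2, -1.6]
finger_gap: 0.143
gripper_force: 89.5
```

Request:
{"method": "drive_tool", "body": {
  "deltas": [
    [[0,0,-40,0],[0,0,-80,0],[0,0,-95,0],[0,0,-95,0]]
  ]
}}

```text
t: 27.37
tcp_pos: [0.5646, -0.3816, 0.3109]
tool_rot: [0.984, 0.179, 0.003, 0.005]
force: [-0.3, -0.5, -1.3]
finger_gap: 0.14
gripper_force: 89.6
```

```bash
python3 plan.py "[(.56,-.08,.32,60),(.43,.18,.31,93),(.397,.330,.30,93)]"
```

```text
at [ 0.5646 -0.3816  0.3109] psi 20.62 tilt [ 0.0082 -0.008 ] q [-0.76  0.53  1.19 -0.    1.41  0.45] t 27.4 f [-0.3 -0.5 -1.3] gap 11.9
[[12.7, -35.5, -1.1, -0.086], [25.5, -71.0, -2.3, -0.172], [38.2, -106.5, -3.4, -0.258], [51.0, -141.9, -4.5, -0.344], [63.7, -177.4, -5.7, -0.43]]
[[26.4, -27.0, -1.1, -0.086], [52.7, -53.9, -2.3, -0.172], [79.1, -80.9, -3.4, -0.258]]
-> wp (0.56, -0.08, 0.32, 60)
[[20.0, -30.3, 1.3, -0.072], [40.0, -60.6, 2.5, -0.144], [60.1, -91.0, 3.8, -0.216], [80.1, -121.3, 5.0, -0.288], [100.1, -151.6, 6.3, -0.36]]
[[29.4, -21.3, 1.3, -0.072], [58.8, -42.7, 2.5, -0.144], [88.3, -64.0, 3.8, -0.216]]
-> wp (0.43, 0.18, 0.31, 93)
[[37.9, -6.3, 2.5, -0.0], [75.8, -12.6, 5.0, -0.0], [113.6, -18.8, 7.5, -0.0], [151.5, -25.1, 10.0, -0.0]]
-> wp (0.397, 0.33, 0.3, 93)
```

Request:
{"method": "drive_tool", "body": {
  "deltas": [
    [[13,-35,-1,-0.086],[25,-71,-2,-0.172],[38,-106,-3,-0.258],[51,-142,-4,-0.344],[64,-177,-6,-0.43]]
  ]
}}

```text
t: 27.78
tcp_pos: [0.5583, -0.1892, 0.3077]
tool_rot: [0.922, 0.386, -0.002, -0.002]
force: [0.5, -0.4, -1.6]
finger_gap: 0.136
gripper_force: 89.6
```

Request:
{"method": "drive_tool", "body": {
  "deltas": [
    [[26,-27,-1,-0.086],[53,-54,-2,-0.172],[79,-81,-3,-0.258],[79,-81,-3,-0.258]]
  ]
}}

```text
t: 28.12
tcp_pos: [0.5556, -0.0711, 0.3114]
tool_rot: [0.864, 0.504, -0.001, -0.004]
force: [-0.0, -1.8, -2.3]
finger_gap: 0.138
gripper_force: 89.5
```

Request:
{"method": "drive_tool", "body": {
  "deltas": [
    [[20,-30,1,-0.072],[40,-61,2,-0.144],[60,-91,4,-0.216],[80,-121,5,-0.288],[100,-152,6,-0.36]]
  ]
}}

```text
t: 28.53
tcp_pos: [0.4743, 0.0851, 0.3054]
tool_rot: [0.762, 0.648, -0.002, -0.002]
force: [0.3, 0.2, -1.3]
finger_gap: 0.141
gripper_force: 89.6
```

Request:
{"method": "drive_tool", "body": {
  "deltas": [
    [[29,-21,1,-0.072],[59,-43,2,-0.144],[88,-64,4,-0.216],[88,-64,4,-0.216]]
  ]
}}

```text
t: 28.87
tcp_pos: [0.4221, 0.1853, 0.3013]
tool_rot: [0.685, 0.728, -0.002, -0.004]
force: [0.4, 0.2, -1.7]
finger_gap: 0.141
gripper_force: 89.5
```

Request:
{"method": "drive_tool", "body": {
  "deltas": [
    [[38,-6,2,0],[76,-13,5,0],[114,-19,7,0],[145,-24,10,0],[150,-25,10,0]]
  ]
}}

```text
t: 29.28
tcp_pos: [0.3928, 0.3328, 0.2913]
tool_rot: [0.687, 0.727, -0.001, -0.002]
force: [0.3, -0.4, -2.4]
finger_gap: 0.138
gripper_force: 89.5
```

Request:
{"method": "drive_tool", "body": {
  "deltas": [
    [[0,0,25,0],[0,0,50,0],[0,0,70,0],[0,0,70,0],[0,0,70,0]]
  ]
}}

```text
t: 29.7
tcp_pos: [0.3939, 0.3284, 0.222]
tool_rot: [0.688, 0.725, -0.003, -0.001]
force: [0.8, -0.7, -0.3]
finger_gap: 0.137
gripper_force: 89.4
```

Request:
{"method": "drive_tool", "body": {
  "deltas": [
    [[0,0,0,0],[0,0,0,0],[0,0,0,0],[0,0,0,0]]
  ]
}}

```text
t: 30.03
tcp_pos: [0.3956, 0.3299, 0.2249]
tool_rot: [0.688, 0.726, 0.001, 0.0]
force: [-0.1, -0.9, -1.4]
finger_gap: 0.146
gripper_force: 89.4
```

```bash
python3 shoot.py wrist w10;python3 plan.py "[(.397,.330,.2114,93)]"; python3 m.py pics/w10.png wrist .217 "(8,70,40)" "(22,255,255)" | head -8
```

```text
[0.3956 0.3299 0.2249] 30.0333
at [0.3954 0.3299 0.2247] psi 93.03 tilt [0.0017 0.0008] q [ 0.48  0.39  1.71 -0.    1.04  0.43] t 30.1 f [-0.3 -0.8 -2. ] gap 12.3
[[0.0, 1.6, 13.3, 0.001]]
-> wp (0.397, 0.33, 0.2114, 93)
[299. 382.] 150 cen [0.4077 0.2681] rect [0.4076 0.269 ] [0.0068 0.0126] 6.8
[505. 287.] 1736 cen [0.4962 0.3278] rect [0.4979 0.3271] [0.0254 0.0271] 52.0
[419. 264.] 1254 cen [0.4556 0.3377] rect [0.4569 0.3365] [0.0251 0.0213] 43.3
[282. 246.] 11358 cen [0.3952 0.3437] rect [0.3953 0.3402] [0.0752 0.0617] 2.9
[513. 202.] 1353 cen [0.4902 0.367 ] rect [0.4922 0.3667] [0.0256 0.0211] 68.5
[439. 163.] 1118 cen [0.4558 0.3822] rect [0.4576 0.3817] [0.0248 0.0176] 69.8
[459.  19.] 6724 cen [0.4522 0.4349] rect [0.4583 0.4324] [0.069  0.0196] 3.0
```

Request:
{"method": "drive_tool", "body": {
  "deltas": [
    [[-2,2,7,0],[-2,2,13,0],[-2,2,13.5,0],[-2,2,13.5,0],[-2,2,13.5,0]]
  ]
}}

```text
t: 30.5
tcp_pos: [0.3969, 0.3278, 0.21]
tool_rot: [0.688, 0.726, -0.0, -0.0]
force: [0.8, 0.7, -1.1]
finger_gap: 0.142
gripper_force: 89.6
```

Request:
{"method": "drive_tool", "body": {
  "deltas": [
    [[0,0,0,0],[0,0,0,0],[0,0,0,0],[0,0,0,0],[0,0,0,0]]
  ]
}}

```text
t: 30.92
tcp_pos: [0.397, 0.3279, 0.2104]
tool_rot: [0.688, 0.726, 0.0, 0.0]
force: [-0.3, -0.4, -1.4]
finger_gap: 0.139
gripper_force: 89.6
```

```bash
python3 shoot.py wrist w11;python3 plan.py "[(.397,.328,.2114,93)]"; python3 m.py pics/w11.png wrist .198 "(8,70,40)" "(22,255,255)" | grep "28[0-9]\."
```

```text
[0.397  0.3279 0.2104] 30.9167
at [0.397  0.3279 0.2104] psi 93.04 tilt [0.0002 0.0001] q [ 0.47  0.41  1.73 -0.    1.    0.42] t 31.0 f [ 0.6 -0.2 -2. ] gap 12.3
[[0.1, -0.0, -1.0, 0.001]]
-> wp (0.397, 0.328, 0.2114, 93)
[282. 245.] 11368 cen [0.3968 0.3398] rect [0.397  0.3362] [0.0778 0.0635] 3.0
```

Request:
{"method": "drive_tool", "body": {
  "deltas": [
    [[0,0,-1,0],[0,0,-1,0],[0,0,-1,0],[0,0,-1,0],[0,0,-1,0]]
  ]
}}

```text
t: 31.38
tcp_pos: [0.397, 0.3279, 0.2113]
tool_rot: [0.688, 0.726, -0.0, -0.0]
force: [-0.5, -0.2, -1.7]
finger_gap: 0.138
gripper_force: 89.6
```

Request:
{"method": "drive_tool", "body": {
  "deltas": [
    [[0,0,0,0],[0,0,0,0],[0,0,0,0],[0,0,0,0],[0,0,0,0]]
  ]
}}

```text
t: 31.8
tcp_pos: [0.397, 0.3279, 0.2113]
tool_rot: [0.688, 0.726, -0.0, -0.0]
force: [0.5, -0.6, -1.2]
finger_gap: 0.138
gripper_force: 89.6
```

Request:
{"method": "drive_tool", "body": {
  "deltas": [
    [[0,0,0,0],[0,0,0,0],[0,0,0,0],[0,0,0,0],[0,0,0,0]]
  ]
}}

```text
t: 32.22
tcp_pos: [0.397, 0.3279, 0.2113]
tool_rot: [0.688, 0.726, -0.0, 0.0]
force: [0.5, -0.1, -2.0]
finger_gap: 0.134
gripper_force: 89.6
```

Request:
{"method": "drive_tool", "body": {
  "deltas": [
    [[0,0,0,0],[0,0,0,0],[0,0,0,0],[0,0,0,0],[0,0,0,0]]
  ]
}}

```text
t: 32.63
tcp_pos: [0.397, 0.3279, 0.2113]
tool_rot: [0.688, 0.726, -0.0, 0.0]
force: [-0.7, -0.5, -1.1]
finger_gap: 0.141
gripper_force: 89.6
```

Request:
{"method": "drive_tool", "body": {
  "deltas": [
    [[0,0,0,0],[0,0,0,0],[0,0,0,0],[0,0,0,0],[0,0,0,0]]
  ]
}}

```text
t: 33.05
tcp_pos: [0.397, 0.3279, 0.2113]
tool_rot: [0.688, 0.726, -0.0, -0.0]
force: [0.4, 0.3, -1.9]
finger_gap: 0.143
gripper_force: 89.6
```

Request:
{"method": "drive_tool", "body": {
  "deltas": [
    [[0,0,0,0],[0,0,0,0],[0,0,0,0],[0,0,0,0],[0,0,0,0]]
  ]
}}

```text
t: 33.47
tcp_pos: [0.397, 0.3279, 0.2113]
tool_rot: [0.688, 0.726, 0.0, -0.0]
force: [0.5, 0.1, -1.5]
finger_gap: 0.145
gripper_force: 89.6
```

Request:
{"method": "drive_tool", "body": {
  "deltas": [
    [[0,0,0,0],[0,0,0,0],[0,0,0,0],[0,0,0,0],[0,0,0,0]]
  ]
}}

```text
t: 33.88
tcp_pos: [0.397, 0.3279, 0.2113]
tool_rot: [0.688, 0.726, 0.0, -0.0]
force: [0.6, -0.1, -1.1]
finger_gap: 0.142
gripper_force: 89.6
```

Request:
{"method": "drive_tool", "body": {
  "deltas": [
    [[0,0,0,0],[0,0,0,0],[0,0,0,0],[0,0,0,0],[0,0,0,0]]
  ]
}}

```text
t: 34.3
tcp_pos: [0.397, 0.3279, 0.2113]
tool_rot: [0.688, 0.726, 0.0, -0.0]
force: [0.2, -0.1, -0.9]
finger_gap: 0.14
gripper_force: 89.6
```

```bash
python3 shoot.py wrist w12; python3 shoot.py top t12; python3 m.py pics/w12.png wrist .199 "(8,70,40)" "(22,255,255)" | grep "28[0-9]\."; echo panlid; python3 m.py pics/t12.png top .104 "(8,90,60)" "(22,255,255)"; python3 plan.py "[(.397,.328,.30,93),(.52,.16,.30,90),(.6255,-.0736,.26,86.3)]"
```

```text
[0.397  0.3279 0.2113] 34.3
[0.397  0.3279 0.2113] 34.35
[282. 245.] 11368 cen [0.3967 0.3398] rect [0.3968 0.3362] [0.0775 0.0635] 3.0
panlid
[424. 311.] 1129 cen [ 0.2088 -0.3059] rect [ 0.2087 -0.3063] [0.0853 0.0837] 89.6
[421. 249.] 2083 cen [ 0.348  -0.3031] rect [ 0.3474 -0.3028] [0.1195 0.1173] 89.6
[142. 221.] 359 cen [0.4155 0.3369] rect [0.4165 0.3369] [0.0839 0.044 ] 7.5
[261. 133.] 933 cen [0.6303 0.0614] rect [0.6302 0.0615] [0.077  0.0772] 86.3
[ 58. 142.] 3157 cen [0.6092 0.544 ] rect [0.6052 0.5395] [0.1351 0.1569] 17.2
[163.  75.] 453 cen [0.7831 0.3181] rect [0.7845 0.2988] [0.1832 0.0461] 80.2
[382.  15.] 10835 cen [ 0.9357 -0.2332] rect [ 0.9338 -0.2401] [0.8887 0.0877] 89.6
[120.  11.] 1056 cen [0.9564 0.359 ] rect [0.9583 0.4242] [0.0393 0.3644] 1.8
at [0.397  0.3279 0.2113] psi 93.04 tilt [0. 0.] q [0.47 0.41 1.73 0.   1.01 0.42] t 34.4 f [-0.3 -0.2 -2. ] gap 11.8
[[0.0, 0.0, -29.6, 0.0], [0.1, 0.0, -59.1, 0.0], [0.1, 0.0, -88.7, 0.001]]
-> wp (0.397, 0.328, 0.3, 93)
[[-29.0, 19.0, 0.0, 0.009], [-58.1, 38.0, 0.0, 0.017], [-87.1, 57.0, 0.0, 0.026], [-116.1, 76.0, 0.0, 0.035], [-145.2, 95.0, 0.0, 0.044]]
[[-28.2, 20.3, 0.0, 0.009]]
-> wp (0.52, 0.16, 0.3, 90)
[[-33.4, 15.1, 5.7, 0.009], [-66.7, 30.1, 11.4, 0.018], [-100.1, 45.2, 17.1, 0.028], [-133.5, 60.3, 22.9, 0.037], [-166.9, 75.4, 28.6, 0.046]]
[[-32.6, 16.6, 5.7, 0.009], [-65.3, 33.2, 11.4, 0.018]]
-> wp (0.6255, -0.0736, 0.26, 86.3)
```

The knock has happened: the square dish moved about 25 mm on the pan, to (0.630, 0.0615), and is still flat. Placing the round dish as planned; the jars then go in the near row.

Request:
{"method": "drive_tool", "body": {
  "deltas": [
    [[0,0,-25,0],[0,0,-60,0],[0,0,-88,0],[0,0,-88,0]]
  ]
}}

```text
t: 34.73
tcp_pos: [0.4003, 0.3297, 0.3052]
tool_rot: [0.688, 0.726, 0.006, 0.002]
force: [1.3, 0.2, -1.3]
finger_gap: 0.141
gripper_force: 89.6
```

Request:
{"method": "drive_tool", "body": {
  "deltas": [
    [[-25,17,0,0.009],[-58,38,0,0.017],[-87,57,0,0.026],[-116,76,0,0.035],[-145,95,0,0.044]]
  ]
}}

```text
t: 35.15
tcp_pos: [0.4997, 0.1867, 0.2986]
tool_rot: [0.704, 0.71, -0.0, -0.0]
force: [0.4, -1.0, -1.6]
finger_gap: 0.144
gripper_force: 89.5
```

Request:
{"method": "drive_tool", "body": {
  "deltas": [
    [[-28,20,0,0.009],[-61,36,6,0.018],[-94,51,11,0.028],[-127,67,17,0.037],[-160,83,23,0.046]]
  ]
}}

```text
t: 35.57
tcp_pos: [0.584, 0.0272, 0.2751]
tool_rot: [0.72, 0.694, -0.0, -0.001]
force: [0.4, 0.9, -1.3]
finger_gap: 0.139
gripper_force: 89.6
```

Request:
{"method": "drive_tool", "body": {
  "deltas": [
    [[-33,16,6,0.009],[-65,32,12,0.018],[-70,30,17,0.018],[-70,30,17,0.018],[-70,30,17,0.018]]
  ]
}}

```text
t: 35.98
tcp_pos: [0.6102, -0.0419, 0.2579]
tool_rot: [0.727, 0.687, -0.001, -0.002]
force: [-0.1, 0.4, -1.6]
finger_gap: 0.143
gripper_force: 89.5
```

```bash
python3 plan.py "[(.6255,-.0736,.20,86.3),(.6255,-.0736,.13,86.3)]"
```

```text
at [ 0.6102 -0.0419  0.2579] psi 86.79 tilt [-0.0033  0.0017] q [-0.25  0.48  1.43  0.    1.23 -0.2 ] t 36.0 f [-0.1  0.4 -1.6] gap 12.2
[[-15.4, 8.5, 29.0, 0.004], [-30.8, 17.1, 57.9, 0.008]]
-> wp (0.6255, -0.0736, 0.2, 86.3)
[[0.0, 0.0, 35.0, -0.0], [0.0, 0.0, 70.0, -0.0]]
-> wp (0.6255, -0.0736, 0.13, 86.3)
```

Request:
{"method": "drive_tool", "body": {
  "deltas": [
    [[-15,8,29,0],[-31,16,58,0],[-31,16,58,0],[-31,16,58,0]]
  ]
}}

```text
t: 36.32
tcp_pos: [0.6241, -0.0724, 0.1997]
tool_rot: [0.726, 0.688, -0.001, -0.002]
force: [-0.4, -0.2, -0.9]
finger_gap: 0.142
gripper_force: 89.5
```

Request:
{"method": "drive_tool", "body": {
  "deltas": [
    [[0,0,25,0],[0,0,50,0],[0,0,68,0],[0,0,75,0],[0,0,75,0]]
  ]
}}

```text
t: 36.73
tcp_pos: [0.6249, -0.0722, 0.126]
tool_rot: [0.726, 0.688, -0.0, -0.001]
force: [0.5, 0.6, -1.7]
finger_gap: 0.141
gripper_force: 89.4
```

Request:
{"method": "drive_tool", "body": {
  "deltas": [
    [[0,0,3,0],[0,0,6,0],[0,0,9,0],[0,0,12,0],[0,0,12,0]]
  ]
}}

```text
t: 37.15
tcp_pos: [0.6259, -0.0741, 0.1145]
tool_rot: [0.726, 0.687, 0.0, 0.0]
force: [0.0, 0.2, -1.1]
finger_gap: 0.141
gripper_force: 89.6
```

Request:
{"method": "drive_tool", "body": {
  "deltas": [
    [[0,0,0,0],[0,0,0,0],[0,0,0,0],[0,0,0,0],[0,0,0,0]]
  ]
}}

```text
t: 37.57
tcp_pos: [0.6258, -0.0741, 0.1145]
tool_rot: [0.726, 0.687, 0.0, 0.0]
force: [-0.2, 0.5, -1.0]
finger_gap: 0.143
gripper_force: 89.6
```

Request:
{"method": "drive_tool", "body": {
  "deltas": [
    [[0,0,1,0],[0,0,2,0],[0,0,3,0],[0,0,5,0],[0,0,5,0]]
  ]
}}

```text
t: 37.98
tcp_pos: [0.6257, -0.0741, 0.109]
tool_rot: [0.726, 0.687, 0.0, 0.0]
force: [0.4, 0.8, -0.3]
finger_gap: 0.138
gripper_force: 89.8
```

Request:
{"method": "drive_tool", "body": {
  "deltas": [
    [[0,0,0,0],[0,0,0,0],[0,0,0,0],[0,0,0,0],[0,0,0,0]]
  ]
}}

```text
t: 38.4
tcp_pos: [0.6257, -0.0741, 0.1094]
tool_rot: [0.726, 0.687, 0.0, 0.0]
force: [1.4, 0.2, 0.4]
finger_gap: 0.14
gripper_force: 89.8
```

Request:
{"method": "drive_tool", "body": {
  "deltas": [
    [[0,0,0,0],[0,0,0,0],[0,0,0,0],[0,0,0,0],[0,0,0,0]]
  ],
  "jaw": 40
}}

```text
t: 38.82
tcp_pos: [0.6256, -0.074, 0.1093]
tool_rot: [0.726, 0.687, -0.0, -0.0]
force: [-0.4, 0.4, -0.5]
finger_gap: 0.468
gripper_force: 0.0
```

Request:
{"method": "drive_tool", "body": {
  "deltas": [
    [[0,0,-20,0],[0,0,-60,0],[0,0,-100,0],[0,0,-140,0],[0,0,-180,0]]
  ]
}}

```text
t: 39.23
tcp_pos: [0.6252, -0.0739, 0.2911]
tool_rot: [0.726, 0.687, -0.0, -0.0]
force: [0.1, 0.1, 0.0]
finger_gap: 0.468
gripper_force: 0.0
```

Request:
{"method": "drive_tool", "body": {
  "deltas": [
    [[0,0,0,0],[0,0,0,0],[0,0,0,0]]
  ]
}}

```text
t: 39.48
tcp_pos: [0.6251, -0.0739, 0.2891]
tool_rot: [0.726, 0.687, -0.0, -0.0]
force: [0.8, 0.8, -1.3]
finger_gap: 0.468
gripper_force: 0.0
```

```bash
python3 shoot.py top t13; python3 shoot.py wrist w13; python3 m.py pics/w13.png wrist .096 "(8,90,60)" "(22,255,255)";  python3 - <<'E'
from h import *
c=cam("top"); im=cv2.imread("pics/t13.png"); hsv=cv2.cvtColor(im,cv2.COLOR_BGR2HSV)
print([hsv[v,u] for u,v in [(161,142),(199,135),(147,170),(191,172)]], hsv[190,170])
cv2.imwrite("pics/k13.png",np.hstack([cv2.resize(im[115:195,125:225],(500,400),interpolation=cv2.INTER_CUBIC),cv2.resize(cv2.imread("pics/w13.png"),(300,400))]))
E
python3 plan.py "[]"
```

```text
[ 0.6251 -0.0739  0.2891] 39.4833
[ 0.6246 -0.0737  0.2879] 39.5333
[ 98. 391.] 177 cen [ 0.4055 -0.302 ] rect [ 0.4045 -0.3027] [0.0406 0.0097] 43.2
[ 10. 365.] 1136 cen [ 0.318  -0.2632] rect [ 0.3205 -0.2645] [0.0717 0.0311] 74.1
[ 77. 336.] 1158 cen [ 0.3973 -0.2278] rect [ 0.3923 -0.2291] [0.0973 0.0263] 33.8
[550. 285.] 3988 cen [ 0.8934 -0.2414] rect [ 0.8818 -0.2109] [0.0375 0.2726] 9.3
[284. 180.] 3988 cen [ 0.6263 -0.0726] rect [ 0.626  -0.0737] [0.0758 0.0772] 86.8
[281.  36.] 5266 cen [0.6304 0.0477] rect [0.6302 0.0487] [0.0556 0.0761] 86.1
[array([108,  19,  66], dtype=uint8), array([ 10,  16, 147], dtype=uint8), array([102,  39,  85], dtype=uint8), array([104,  37,  75], dtype=uint8)] [104  35  94]
at [ 0.6244 -0.0737  0.2873] psi 86.85 tilt [-0.004   0.0012] q [-0.29  0.48  1.35  0.    1.31 -0.24] t 39.6 f [ 0.4  0.8 -0.2] gap 40.2
```

View pics/k13.png

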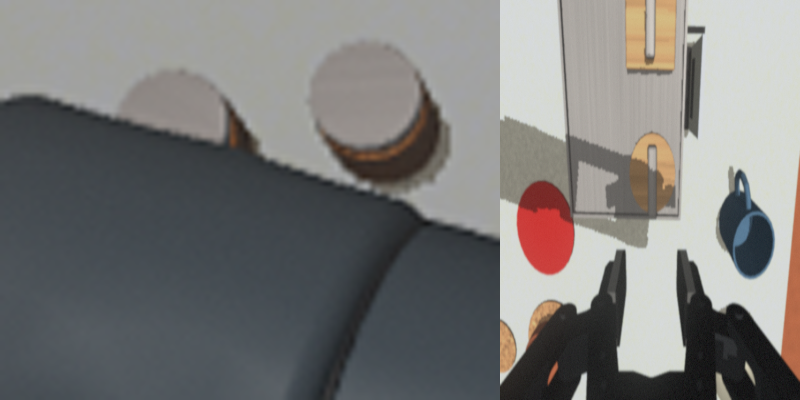

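Both dishes are flat on the pan. Finding jar lid circles in the first top view.

```bash
python3 - <<'E'
from h import *
c=cam("top"); g=cv2.imread("pics/top0.png",0); roi=g[110:200,120:225]; s=4
C=cv2.HoughCircles(cv2.GaussianBlur(cv2.resize(roi,None,fx=s,fy=s,interpolation=cv2.INTER_CUBIC),(5,5),1),cv2.HOUGH_GRADIENT,1,80,param1=80,param2=15,minRadius=40,maxRadius=60)
for x,y,r in C[0]:
    u,v=120+(x+.5)/s-.5,110+(y+.5)/s-.5; P=ray(c,u,v,.062); print(np.round([u,v]),np.round(P,4),"rad mm",round(r/s/543.5*1279,1), "dist",np.round(np.hypot(*P[:2]),3))
E
```

```text
[197. 133.] [0.6447 0.2223 0.062 ] rad mm 25.9 dist 0.682
[188. 170.] [0.5509 0.2411 0.062 ] rad mm 26.1 dist 0.601
[158. 138.] [0.6324 0.3181 0.062 ] rad mm 27.6 dist 0.708
[150. 174.] [0.5421 0.3357 0.062 ] rad mm 28.3 dist 0.638
```

```bash
python3 plan.py "[(.56,.22,.27,86.3)]"
```

```text
at [ 0.6244 -0.0737  0.2873] psi 86.85 tilt [-0.004   0.0012] q [-0.29  0.48  1.35  0.    1.31 -0.24] t 39.6 f [ 0.4  0.8 -0.2] gap 40.2
[[36.2, -10.1, 2.2, 0.001], [72.4, -20.1, 4.3, 0.002], [108.6, -30.2, 6.5, 0.004], [144.9, -40.2, 8.7, 0.005], [181.1, -50.3, 10.8, 0.006]]
[[36.2, -10.3, 2.2, 0.001], [72.3, -20.5, 4.3, 0.002], [108.5, -30.8, 6.5, 0.004]]
-> wp (0.56, 0.22, 0.27, 86.3)
```

Request:
{"method": "drive_tool", "body": {
  "deltas": [
    [[36,-10,2,0.002],[72,-20,4,0.004],[109,-30,6,0.006],[145,-40,9,0.008],[181,-50,11,0.008]]
  ],
  "jaw": 80
}}

```text
t: 40.0
tcp_pos: [0.584, 0.1108, 0.2759]
tool_rot: [0.729, 0.684, -0.002, -0.002]
force: [0.9, 0.1, 0.7]
finger_gap: 0.937
gripper_force: 0.0
```

Request:
{"method": "drive_tool", "body": {
  "deltas": [
    [[36,-10,2,0],[72,-20,4,0],[100,-30,6,0],[108,-31,6,0],[108,-31,6,0]]
  ]
}}

```text
t: 40.42
tcp_pos: [0.56, 0.2212, 0.2704]
tool_rot: [0.728, 0.686, -0.002, -0.001]
force: [-0.3, 0.6, 0.8]
finger_gap: 0.932
gripper_force: 0.0
```

Request:
{"method": "drive_tool", "body": {
  "deltas": [
    [[0,0,0,0],[0,0,0,0],[0,0,0,0],[0,0,0,0]]
  ]
}}

```text
t: 40.75
tcp_pos: [0.5621, 0.2176, 0.2722]
tool_rot: [0.73, 0.684, -0.0, 0.0]
force: [0.2, 0.2, 0.1]
finger_gap: 0.933
gripper_force: 0.0
```

```bash
python3 shoot.py wrist w14; python3 plan.py "[]"; python3 - <<'E'
from h import *
import pickle
c=pickle.load(open("pics/w14.pkl","rb")); im=cv2.imread("pics/w14.png"); g=cv2.GaussianBlur(cv2.imread("pics/w14.png",0),(5,5),1)
C=cv2.HoughCircles(g,cv2.HOUGH_GRADIENT,1,40,param1=100,param2=18,minRadius=20,maxRadius=40)
for x,y,r in C[0]:
    P=ray(c,x,y,.062); Q=ray(c,x+r,y,.062); print(np.round([x,y,r]),np.round(P,4),np.linalg.norm(P-Q))
for P in [(.6447,.2223,.062),(.5509,.2411,.062),(.632,.318,.062),(.542,.336,.062)]: print(proj(c,P))
E
```

```text
[0.5621 0.2176 0.2722] 40.75
at [0.5621 0.2178 0.2723] psi 86.27 tilt [ 0.0001 -0.0002] q [ 0.18  0.45  1.44 -0.    1.24  0.25] t 40.8 f [ 0.9 -0.4  0.8] gap 79.9
[364. 168.  29.] [0.6419 0.2218 0.062 ] 0.028274703464386177
[268. 156.  29.] [0.5501 0.2395 0.062 ] 0.028084790274364252
[350.  66.  32.] [0.6304 0.3141 0.062 ] 0.0282846503096629
[266.  38.  28.] [0.5563 0.3428 0.062 ] 0.02469530507298134
[108.  64.  22.] [0.4149 0.3308 0.062 ] 0.019357007090194413
[406. 314.  32.] [0.6878 0.0552 0.062 ] 0.03473984613375303
[154. 228.  22.] [0.4297 0.1741 0.062 ] 0.02246603513983227
[112. 268.  27.] [0.3768 0.1316 0.062 ] 0.028220837685150307
[160. 314.  24.] [0.4182 0.0731 0.062 ] 0.025797127389921903
[538. 152.  26.] [0.8089 0.2263 0.062 ] 0.024684857294789867
[452. 360.  34.] [ 0.7425 -0.0091  0.062 ] 0.03858006108348783
[380. 368.  21.] [ 0.6613 -0.0148  0.062 ] 0.024403180203031137
[366.41529833 166.82238382]
[268.24831891 153.8231507 ]
[352.3012074   61.72919341]
[249.9027376   47.05872484]
```

View pics/w14.png

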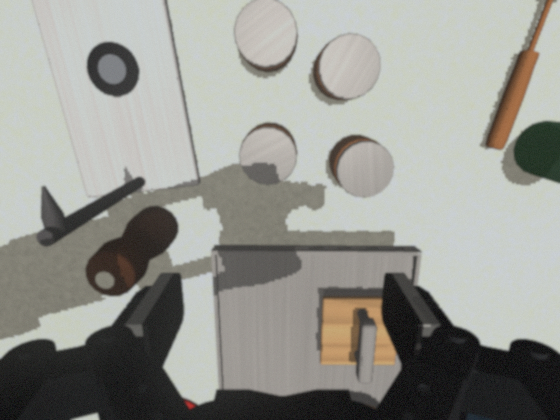

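Jar lids at (268,156), (364,168), (350,66) and (266,34). Taking the first jar at (0.550, 0.240).

```bash
python3 plan.py "[(.550,.240,.14,86.3),(.550,.240,.028,86.3),(.550,.240,.25,86.3),(.523,.0133,.24,86.3),(.523,.0133,.11,86.3)]"
```

```text
at [0.5621 0.2178 0.2723] psi 86.27 tilt [ 0.0001 -0.0002] q [ 0.18  0.45  1.44 -0.    1.24  0.25] t 40.8 f [ 0.9 -0.4  0.8] gap 79.9
[[5.3, -3.4, 33.1, -0.0], [10.7, -6.7, 66.2, -0.0], [16.0, -10.1, 99.2, -0.0], [21.4, -13.5, 132.3, -0.001]]
-> wp (0.55, 0.24, 0.14, 86.3)
[[0.0, 0.0, 37.3, -0.0], [0.0, 0.0, 74.7, -0.0], [0.0, 0.0, 112.0, -0.0]]
-> wp (0.55, 0.24, 0.028, 86.3)
[[0.0, 0.0, -37.0, -0.0], [0.0, 0.0, -74.0, -0.0], [0.0, 0.0, -111.0, -0.0], [0.0, 0.0, -148.0, -0.0], [0.0, 0.0, -185.0, -0.0]]
[[0.0, 0.0, -37.0, -0.0]]
-> wp (0.55, 0.24, 0.25, 86.3)
[[-38.0, -2.1, 1.7, -0.0], [-76.0, -4.1, 3.3, -0.0], [-114.0, -6.2, 5.0, -0.0], [-152.0, -8.2, 6.7, -0.0], [-190.0, -10.3, 8.3, -0.0]]
[[-38.0, -2.1, 1.7, -0.0]]
-> wp (0.523, 0.0133, 0.24, 86.3)
[[0.0, 0.0, 32.5, -0.0], [0.0, 0.0, 65.0, -0.0], [0.0, 0.0, 97.5, -0.0], [0.0, 0.0, 130.0, -0.0]]
-> wp (0.523, 0.0133, 0.11, 86.3)
```

Request:
{"method": "drive_tool", "body": {
  "deltas": [
    [[5,-3,33,0],[11,-7,66,0],[16,-10,99,0],[21,-13,132,0],[21,-13,132,0]]
  ],
  "jaw": 84
}}

```text
t: 41.22
tcp_pos: [0.5449, 0.2397, 0.1342]
tool_rot: [0.729, 0.684, -0.006, -0.004]
force: [-1.0, 1.0, 0.2]
finger_gap: 0.983
gripper_force: 0.0
```

Request:
{"method": "drive_tool", "body": {
  "deltas": [
    [[0,0,30,0],[0,0,65,0],[0,0,95,0],[0,0,110,0],[0,0,112,0]]
  ]
}}

```text
t: 41.63
tcp_pos: [0.5492, 0.2399, 0.0266]
tool_rot: [0.729, 0.684, -0.002, -0.001]
force: [0.2, 0.1, 0.7]
finger_gap: 0.984
gripper_force: 0.0
```

Request:
{"method": "drive_tool", "body": {
  "deltas": [
    [[0,0,0,0],[0,0,0,0],[0,0,0,0],[0,0,0,0],[0,0,0,0]]
  ]
}}

```text
t: 42.05
tcp_pos: [0.5508, 0.2412, 0.0298]
tool_rot: [0.729, 0.684, 0.001, 0.001]
force: [0.1, -1.7, -0.1]
finger_gap: 0.986
gripper_force: 0.0
```

Request:
{"method": "drive_tool", "body": {
  "deltas": [
    [[0,0,0,0],[0,0,0,0],[0,0,0,0],[0,0,0,0],[0,0,0,0]]
  ],
  "jaw": 0,
  "force": 60
}}

```text
t: 42.47
tcp_pos: [0.5502, 0.2411, 0.0293]
tool_rot: [0.729, 0.685, 0.0, 0.0]
force: [0.2, -0.2, 5.6]
finger_gap: 0.653
gripper_force: 63.1
```

Request:
{"method": "drive_tool", "body": {
  "deltas": [
    [[0,0,0,0],[0,0,0,0],[0,0,0,0],[0,0,0,0],[0,0,0,0]]
  ]
}}

```text
t: 42.88
tcp_pos: [0.5501, 0.2411, 0.0293]
tool_rot: [0.729, 0.685, 0.0, 0.0]
force: [-0.8, -0.2, 5.3]
finger_gap: 0.654
gripper_force: 63.1
```

Request:
{"method": "drive_tool", "body": {
  "deltas": [
    [[0,0,-15,0],[0,0,-50,0],[0,0,-90,0],[0,0,-130,0],[0,0,-170,0]]
  ]
}}

```text
t: 43.3
tcp_pos: [0.5489, 0.2408, 0.1993]
tool_rot: [0.729, 0.685, -0.001, -0.001]
force: [0.6, 0.2, -2.2]
finger_gap: 0.655
gripper_force: 64.2
```

Request:
{"method": "drive_tool", "body": {
  "deltas": [
    [[0,0,-40,0],[0,0,-50,0],[0,0,-50,0],[0,0,-50,0],[0,0,-50,0]]
  ]
}}

```text
t: 43.72
tcp_pos: [0.548, 0.2405, 0.2456]
tool_rot: [0.729, 0.684, -0.002, -0.001]
force: [0.0, 0.7, -3.1]
finger_gap: 0.647
gripper_force: 64.5
```

Request:
{"method": "drive_tool", "body": {
  "deltas": [
    [[-25,-2,1,0],[-60,-4,3,0],[-100,-6,5,0],[-140,-8,6,0],[-180,-9,8,0]]
  ],
  "force": 90
}}

```text
t: 44.13
tcp_pos: [0.5271, 0.0608, 0.2373]
tool_rot: [0.729, 0.685, -0.002, -0.002]
force: [1.7, 0.3, -1.8]
finger_gap: 0.641
gripper_force: 96.8
```

Request:
{"method": "drive_tool", "body": {
  "deltas": [
    [[-40,-2,2,0],[-49,-2,5,0],[-49,-2,5,0],[-49,-2,5,0],[-49,-2,5,0]]
  ]
}}

```text
t: 44.55
tcp_pos: [0.5238, 0.0143, 0.234]
tool_rot: [0.729, 0.685, -0.001, -0.001]
force: [0.7, -0.3, -2.4]
finger_gap: 0.643
gripper_force: 96.9
```

Request:
{"method": "drive_tool", "body": {
  "deltas": [
    [[0,0,0,0],[0,0,0,0],[0,0,0,0],[0,0,0,0]]
  ]
}}

```text
t: 44.88
tcp_pos: [0.5245, 0.014, 0.2354]
tool_rot: [0.728, 0.685, 0.0, 0.0]
force: [-0.9, -0.3, -1.2]
finger_gap: 0.641
gripper_force: 96.9
```

```bash
python3 plan.py "[(.523,.0133,.11,86.3)]"
```

```text
at [0.5245 0.014  0.2354] psi 86.48 tilt [0.0003 0.    ] q [-0.19  0.39  1.68  0.    1.08 -0.13] t 44.9 f [-0.9 -0.3 -1.2] gap 54.8
[[-0.2, -0.4, 31.4, 0.001], [-0.4, -0.7, 62.7, 0.002], [-0.6, -1.1, 94.1, 0.002], [-0.8, -1.5, 125.4, 0.003]]
-> wp (0.523, 0.0133, 0.11, 86.3)
```

Request:
{"method": "drive_tool", "body": {
  "deltas": [
    [[-1,-1,35,0],[-1,-1,75,0],[-1,-1,110,0],[-1,-1,127,0],[-1,-1,130,0]]
  ]
}}

```text
t: 45.3
tcp_pos: [0.5209, 0.0129, 0.102]
tool_rot: [0.729, 0.685, -0.002, -0.003]
force: [-0.5, 0.1, -2.3]
finger_gap: 0.638
gripper_force: 97.3
```

Request:
{"method": "drive_tool", "body": {
  "deltas": [
    [[0,0,3,0],[0,0,6,0],[0,0,9,0],[0,0,12,0],[0,0,14,0]]
  ]
}}

```text
t: 45.72
tcp_pos: [0.5247, 0.012, 0.0923]
tool_rot: [0.729, 0.685, 0.001, 0.001]
force: [0.1, 0.2, 0.1]
finger_gap: 0.641
gripper_force: 97.8
```

Request:
{"method": "drive_tool", "body": {
  "deltas": [
    [[0,0,0,0],[0,0,0,0],[0,0,0,0],[0,0,0,0],[0,0,0,0]]
  ]
}}

```text
t: 46.13
tcp_pos: [0.5237, 0.0121, 0.0916]
tool_rot: [0.729, 0.684, 0.0, 0.0]
force: [1.6, -0.5, -1.0]
finger_gap: 0.64
gripper_force: 97.8
```

Request:
{"method": "drive_tool", "body": {
  "deltas": [
    [[0,0,0,0],[0,0,0,0],[0,0,0,0],[0,0,0,0],[0,0,0,0]]
  ]
}}

```text
t: 46.55
tcp_pos: [0.5234, 0.0121, 0.0913]
tool_rot: [0.729, 0.685, -0.0, 0.0]
force: [0.4, -0.1, -0.7]
finger_gap: 0.641
gripper_force: 97.8
```

Request:
{"method": "drive_tool", "body": {
  "deltas": [
    [[0,0,0,0],[0,0,0,0],[0,0,0,0],[0,0,0,0],[0,0,0,0]]
  ],
  "jaw": 76
}}

```text
t: 46.97
tcp_pos: [0.5233, 0.0122, 0.0913]
tool_rot: [0.729, 0.685, -0.0, -0.0]
force: [-0.3, -0.1, 0.6]
finger_gap: 0.889
gripper_force: 0.0
```

Request:
{"method": "drive_tool", "body": {
  "deltas": [
    [[0,0,-15,0],[0,0,-50,0],[0,0,-90,0],[0,0,-130,0],[0,0,-170,0]]
  ]
}}

```text
t: 47.38
tcp_pos: [0.5227, 0.0123, 0.2629]
tool_rot: [0.729, 0.684, -0.0, -0.0]
force: [0.5, -0.9, -0.1]
finger_gap: 0.891
gripper_force: 0.0
```

Request:
{"method": "drive_tool", "body": {
  "deltas": [
    [[-20,0,-10,0],[-50,0,-20,0],[-60,0,-20,0],[-60,0,-20,0],[-60,0,-20,0]]
  ]
}}

```text
t: 47.8
tcp_pos: [0.5189, -0.0475, 0.2805]
tool_rot: [0.73, 0.684, -0.0, -0.001]
force: [1.2, 0.6, 0.3]
finger_gap: 0.89
gripper_force: 0.0
```

Request:
{"method": "drive_tool", "body": {
  "deltas": [
    [[0,0,0,0],[0,0,0,0],[0,0,0,0],[0,0,0,0],[0,0,0,0]]
  ]
}}

```text
t: 48.22
tcp_pos: [0.5196, -0.0471, 0.281]
tool_rot: [0.729, 0.685, -0.0, -0.0]
force: [1.0, 0.0, -0.6]
finger_gap: 0.89
gripper_force: 0.0
```

```bash
python3 shoot.py wrist w15; python3 plan.py "[(.54,.10,.25,86.3),(.642,.222,.14,86.3),(.642,.222,.028,86.3)]"; python3 - <<'E'
from h import *
import pickle
c=pickle.load(open("pics/w15.pkl","rb"))
a=np.radians(-3.75); R=np.array([[np.cos(a),-np.sin(a)],[np.sin(a),np.cos(a)]])
# gauge plate rectified: face 125 mm +x of pan centre, y -60..60, z 0..0.12 ; scan face offset
o=np.array([.5808,.0095])+R@[.125,0]
def P(y,z): return [*(o+R@[0,y]),z]
src=np.float32([proj(c,P(.07,.13)),proj(c,P(-.07,.13)),proj(c,P(-.07,0)),proj(c,P(.07,0))]); print(src)
im=cv2.imread("pics/w15.png"); H=cv2.getPerspectiveTransform(src,np.float32([[0,0],[560,0],[560,520],[0,520]]))
o2=np.zeros((600,800,3),np.uint8); o2[:520,:560]=cv2.warpPerspective(im,H,(560,520)); o2[:300,570:]=cv2.resize(im,(400,300))[:,170:]
cv2.imwrite("pics/g15.png",o2)
E
```

```text
[ 0.5196 -0.0471  0.281 ] 48.2167
at [ 0.5196 -0.0472  0.2811] psi 86.43 tilt [-0.0005  0.0003] q [-0.31  0.33  1.63  0.    1.19 -0.24] t 48.3 f [ 0.7 -0.6 -0.1] gap 76.6
[[37.1, 2.8, 7.8, 0.001], [74.1, 5.6, 15.5, 0.001], [111.2, 8.4, 23.3, 0.002], [148.2, 11.2, 31.1, 0.002]]
-> wp (0.54, 0.1, 0.25, 86.3)
[[25.7, 18.8, 22.0, -0.0], [51.3, 37.6, 44.0, -0.0], [77.0, 56.3, 66.0, -0.0], [102.7, 75.1, 88.0, -0.0], [128.3, 93.9, 110.0, -0.0]]
-> wp (0.642, 0.222, 0.14, 86.3)
[[0.0, 0.0, 37.3, -0.0], [0.0, 0.0, 74.7, -0.0], [0.0, 0.0, 112.0, -0.0]]
-> wp (0.642, 0.222, 0.028, 86.3)
[[535.97644   16.725422]
 [501.31943  203.94919 ]
 [438.01947  172.88744 ]
 [454.89923   42.151703]]
```

Request:
{"method": "drive_tool", "body": {
  "deltas": [
    [[37,3,5,0],[74,6,10,0],[111,8,15,0],[148,11,20,0],[185,22,30,0]]
  ],
  "jaw": 84
}}

```text
t: 48.68
tcp_pos: [0.5526, 0.1374, 0.2519]
tool_rot: [0.729, 0.684, 0.0, 0.0]
force: [1.0, 0.3, 0.4]
finger_gap: 0.983
gripper_force: 0.0
```

Request:
{"method": "drive_tool", "body": {
  "deltas": [
    [[26,20,20,0],[52,40,40,0],[80,70,60,0],[91,83,80,0],[91,83,100,0]]
  ]
}}

```text
t: 49.1
tcp_pos: [0.6457, 0.2246, 0.1501]
tool_rot: [0.728, 0.685, 0.003, 0.001]
force: [0.5, 0.8, -0.4]
finger_gap: 0.983
gripper_force: 0.0
```

Request:
{"method": "drive_tool", "body": {
  "deltas": [
    [[0,0,0,0],[0,0,0,0],[0,0,0,0],[0,0,0,0],[0,0,0,0]]
  ]
}}

```text
t: 49.52
tcp_pos: [0.6425, 0.2208, 0.1534]
tool_rot: [0.729, 0.684, 0.001, 0.001]
force: [0.3, 0.5, -0.3]
finger_gap: 0.989
gripper_force: 0.0
```

```bash
python3 shoot.py wrist w16; python3 plan.py "[(.642,.222,.028,86.3)]"; python3 - <<'E'
from h import *
import pickle
c=pickle.load(open("pics/w16.pkl","rb")); g=cv2.GaussianBlur(cv2.imread("pics/w16.png",0),(5,5),1)
C=cv2.HoughCircles(g,cv2.HOUGH_GRADIENT,1,50,param1=100,param2=22,minRadius=30,maxRadius=70)
for x,y,r in C[0]:
    P=ray(c,x,y,.062); Q=ray(c,x+r,y,.062); print(np.round([x,y,r]),np.round(P,4),np.linalg.norm(P-Q))
E
```

```text
[0.6425 0.2208 0.1534] 49.5167
at [0.6424 0.2208 0.1532] psi 86.35 tilt [0.0028 0.0005] q [0.17 0.69 1.36 0.   1.1  0.23] t 49.6 f [-0. -1. -0.] gap 83.8
[[0.3, -0.1, 31.3, 0.0], [0.6, -0.3, 62.6, 0.0], [0.9, -0.4, 93.9, 0.001], [1.2, -0.5, 125.2, 0.001]]
-> wp (0.642, 0.222, 0.028, 86.3)
[242.  66.  54.] [0.6257 0.3144 0.062 ] 0.03194687495183406
[282. 216.  41.] [0.6434 0.2194 0.062 ] 0.027297979847304442
[118.  20.  46.] [0.5573 0.344  0.062 ] 0.026324184285909994
[ 84. 286.  50.] [0.4995 0.1773 0.062 ] 0.03569677734093376
```

Request:
{"method": "drive_tool", "body": {
  "deltas": [
    [[0,0,35,0],[0,0,75,0],[0,0,105,0],[0,0,122,0],[0,0,125,0]]
  ]
}}

```text
t: 49.98
tcp_pos: [0.6391, 0.2203, 0.023]
tool_rot: [0.729, 0.684, -0.003, -0.002]
force: [-0.7, -0.6, 0.8]
finger_gap: 0.982
gripper_force: 0.0
```

Request:
{"method": "drive_tool", "body": {
  "deltas": [
    [[0,0,0,0],[0,0,0,0],[0,0,0,0],[0,0,0,0],[0,0,0,0]]
  ]
}}

```text
t: 50.4
tcp_pos: [0.6429, 0.2213, 0.0281]
tool_rot: [0.729, 0.685, 0.001, 0.001]
force: [0.3, -0.2, -0.4]
finger_gap: 0.985
gripper_force: 0.0
```

Request:
{"method": "drive_tool", "body": {
  "deltas": [
    [[0,0,0,0],[0,0,0,0],[0,0,0,0],[0,0,0,0],[0,0,0,0]]
  ],
  "jaw": 0
}}

```text
t: 50.82
tcp_pos: [0.6427, 0.2214, 0.0277]
tool_rot: [0.729, 0.684, 0.001, 0.001]
force: [-0.4, 0.7, 5.0]
finger_gap: 0.643
gripper_force: 96.0
```

Request:
{"method": "drive_tool", "body": {
  "deltas": [
    [[0,0,0,0],[0,0,0,0],[0,0,0,0],[0,0,0,0],[0,0,0,0]]
  ]
}}

```text
t: 51.23
tcp_pos: [0.6427, 0.2213, 0.0277]
tool_rot: [0.729, 0.685, 0.001, 0.001]
force: [0.3, -0.2, 6.0]
finger_gap: 0.644
gripper_force: 96.0
```

Request:
{"method": "drive_tool", "body": {
  "deltas": [
    [[0,0,-15,0],[0,0,-50,0],[0,0,-90,0],[0,0,-130,0],[0,0,-170,0]]
  ]
}}

```text
t: 51.65
tcp_pos: [0.6409, 0.221, 0.1981]
tool_rot: [0.729, 0.684, -0.001, -0.0]
force: [1.4, -0.2, -1.0]
finger_gap: 0.644
gripper_force: 95.4
```

Request:
{"method": "drive_tool", "body": {
  "deltas": [
    [[0,0,-40,0],[0,0,-60,0],[0,0,-60,0],[0,0,-60,0],[0,0,-60,0]]
  ]
}}

```text
t: 52.07
tcp_pos: [0.6402, 0.2208, 0.2545]
tool_rot: [0.729, 0.684, -0.002, -0.001]
force: [-0.4, -0.1, -3.2]
finger_gap: 0.643
gripper_force: 95.4
```

```bash
python3 plan.py "[(.56,.05,.26,86.3),(.518,-.0615,.24,86.3)]"
```

```text
at [0.6402 0.2208 0.2545] psi 86.39 tilt [-0.004  -0.0007] q [ 0.17  0.58  1.26 -0.    1.3   0.23] t 52.1 f [-0.4 -0.1 -3.2] gap 54.9
[[-35.1, -13.9, -1.1, 0.0], [-70.2, -27.7, -2.2, 0.001], [-105.3, -41.6, -3.3, 0.001], [-140.4, -55.4, -4.4, 0.001], [-175.5, -69.3, -5.5, 0.002]]
-> wp (0.56, 0.05, 0.26, 86.3)
[[-38.0, -11.6, 6.7, -0.0], [-76.0, -23.1, 13.3, -0.0], [-114.0, -34.7, 20.0, -0.0]]
-> wp (0.518, -0.0615, 0.24, 86.3)
```

Request:
{"method": "drive_tool", "body": {
  "deltas": [
    [[-30,-12,-1,0],[-68,-27,-2,0],[-105,-41,-3,0],[-140,-55,-4,0],[-175,-70,-5,0]]
  ]
}}

```text
t: 52.48
tcp_pos: [0.5582, 0.0497, 0.2583]
tool_rot: [0.729, 0.685, -0.002, -0.002]
force: [1.1, 0.3, -1.5]
finger_gap: 0.637
gripper_force: 95.5
```

Request:
{"method": "drive_tool", "body": {
  "deltas": [
    [[-38,-12,7,0],[-76,-23,13,0],[-105,-34,20,0],[-114,-36,20,0],[-114,-36,20,0]]
  ]
}}

```text
t: 52.9
tcp_pos: [0.5155, -0.0623, 0.2388]
tool_rot: [0.73, 0.683, -0.002, -0.003]
force: [0.2, 0.6, -1.1]
finger_gap: 0.642
gripper_force: 95.5
```

Request:
{"method": "drive_tool", "body": {
  "deltas": [
    [[0,0,0,0],[0,0,0,0],[0,0,0,0],[0,0,0,0]]
  ]
}}

```text
t: 53.23
tcp_pos: [0.5183, -0.0593, 0.2413]
tool_rot: [0.728, 0.685, 0.0, -0.0]
force: [0.5, 0.5, -1.9]
finger_gap: 0.642
gripper_force: 95.5
```

```bash
python3 plan.py "[(.518,-.0615,.10,86.3)]"
```

```text
at [ 0.5183 -0.0593  0.2413] psi 86.51 tilt [0.0002 0.0002] q [-0.33  0.38  1.68  0.    1.09 -0.27] t 53.2 f [ 0.5  0.5 -1.9] gap 54.8
[[-0.5, -0.0, 35.3, 0.001], [-1.1, -0.1, 70.6, 0.002], [-1.6, -0.1, 106.0, 0.003], [-2.2, -0.1, 141.3, 0.004]]
-> wp (0.518, -0.0615, 0.1, 86.3)
```

Request:
{"method": "drive_tool", "body": {
  "deltas": [
    [[-2,0,35,0],[-2,0,75,0],[-2,0,115,0],[-2,0,138,0],[-2,0,142,0]]
  ]
}}

```text
t: 53.65
tcp_pos: [0.5151, -0.0608, 0.0954]
tool_rot: [0.729, 0.685, -0.002, -0.004]
force: [-0.1, 0.6, -2.5]
finger_gap: 0.645
gripper_force: 95.6
```

Request:
{"method": "drive_tool", "body": {
  "deltas": [
    [[0,0,4,0],[0,0,7,0],[0,0,10,0],[0,0,13,0],[0,0,16,0]]
  ]
}}

```text
t: 54.07
tcp_pos: [0.519, -0.063, 0.0845]
tool_rot: [0.729, 0.685, 0.001, 0.002]
force: [0.8, -0.0, -1.1]
finger_gap: 0.644
gripper_force: 95.8
```

Request:
{"method": "drive_tool", "body": {
  "deltas": [
    [[0,0,2,0],[0,0,2,0],[0,0,2,0],[0,0,2,0],[0,0,2,0]]
  ]
}}

```text
t: 54.48
tcp_pos: [0.5181, -0.0628, 0.0816]
tool_rot: [0.729, 0.684, 0.0, 0.0]
force: [1.0, 0.0, -0.1]
finger_gap: 0.647
gripper_force: 95.8
```

Request:
{"method": "drive_tool", "body": {
  "deltas": [
    [[0,0,0,0],[0,0,0,0],[0,0,0,0],[0,0,0,0],[0,0,0,0]]
  ]
}}

```text
t: 54.9
tcp_pos: [0.5177, -0.0626, 0.0813]
tool_rot: [0.729, 0.684, 0.0, 0.0]
force: [0.2, -0.2, -1.4]
finger_gap: 0.645
gripper_force: 95.8
```

Request:
{"method": "drive_tool", "body": {
  "deltas": [
    [[0,0,0,0],[0,0,0,0],[0,0,0,0],[0,0,0,0],[0,0,0,0]]
  ],
  "jaw": 76
}}

```text
t: 55.32
tcp_pos: [0.5176, -0.0626, 0.0813]
tool_rot: [0.729, 0.684, -0.0, -0.0]
force: [0.5, -0.0, -0.6]
finger_gap: 0.891
gripper_force: 0.0
```

Request:
{"method": "drive_tool", "body": {
  "deltas": [
    [[0,0,-15,0],[0,0,-50,0],[0,0,-90,0],[0,0,-130,0],[0,0,-170,0]]
  ]
}}

```text
t: 55.73
tcp_pos: [0.517, -0.0624, 0.2529]
tool_rot: [0.729, 0.684, -0.0, -0.0]
force: [1.5, -0.3, 0.6]
finger_gap: 0.889
gripper_force: 0.0
```

Request:
{"method": "drive_tool", "body": {
  "deltas": [
    [[0,0,-20,0],[0,0,-30,0],[0,0,-30,0],[0,0,-30,0],[0,0,-30,0]]
  ]
}}

```text
t: 56.15
tcp_pos: [0.5163, -0.0622, 0.2792]
tool_rot: [0.729, 0.684, -0.001, -0.002]
force: [0.3, -0.3, 0.0]
finger_gap: 0.887
gripper_force: 0.0
```

Request:
{"method": "drive_tool", "body": {
  "deltas": [
    [[0,0,0,0],[0,0,0,0],[0,0,0,0],[0,0,0,0],[0,0,0,0]]
  ]
}}

```text
t: 56.57
tcp_pos: [0.5176, -0.0626, 0.2809]
tool_rot: [0.729, 0.684, -0.0, -0.0]
force: [0.7, 0.5, -0.0]
finger_gap: 0.887
gripper_force: 0.0
```

```bash
python3 shoot.py wrist w17; cat > g.py <<'E'
from h import *
import pickle,sys
a=np.radians(-3.75); R=np.array([[np.cos(a),-np.sin(a)],[np.sin(a),np.cos(a)]])
o=np.array([.5808,.0095])+R@[.125,0]
def rect(f):
    c=pickle.load(open(f"pics/{f}.pkl","rb")); im=cv2.imread(f"pics/{f}.png")
    P=lambda y,z:[*(o+R@[0,y]),z]
    src=np.float32([proj(c,P(.06,.13)),proj(c,P(-.06,.13)),proj(c,P(-.06,0)),proj(c,P(.06,0))])
    return im,cv2.warpPerspective(im,cv2.getPerspectiveTransform(src,np.float32([[0,0],[360,0],[360,390],[0,390]])),(360,390))
E
python3 - <<'E'
from g import *
i1,r1=rect("w15"); i2,r2=rect("w17"); o=np.zeros((600,800,3),np.uint8); o[:390,:360]=r1; o[:390,370:730]=r2; o[395:,:270]=cv2.resize(i2,(270,205)); 
s=snap("side","s17.png"); o[395:,280:620]=cv2.resize(s[170:270,270:436][:,:,::-1],(340,205),interpolation=cv2.INTER_CUBIC)
cv2.imwrite("pics/g17.png",o)
E
```

```text
[ 0.5176 -0.0626  0.2809] 56.5667
```

View pics/g17.png

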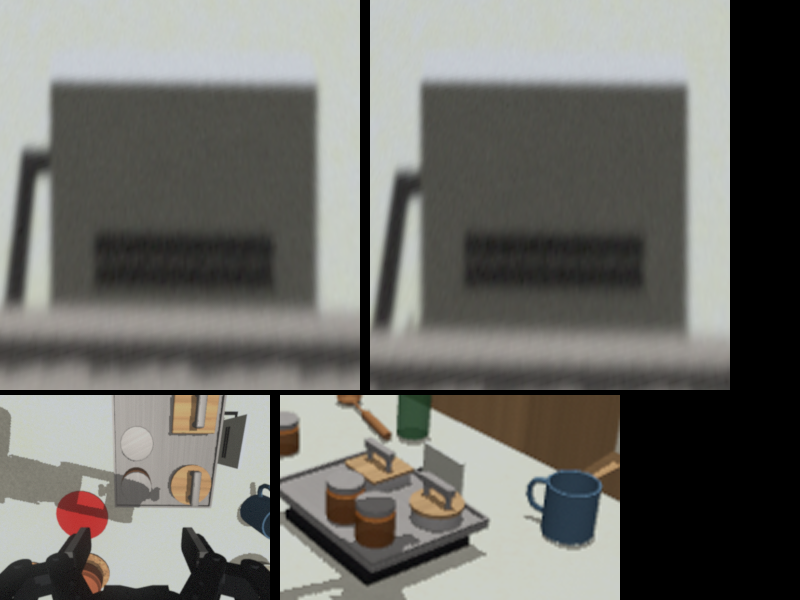

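The view shows both dishes and both jars standing flat. Two dark gauge lines are at rectified rows 246 and 279. The black pointer arm dropped about 8 mm between pictures, but its tip goes behind the plate, so I will read it from the far side, by numbers only since my picture views are used up.

```bash
python3 plan.py "[(.72,-.06,.28,86.3),(.85,-.06,.21,86.3)]"
```

```text
at [ 0.5177 -0.0626  0.2812] psi 86.39 tilt [-0.0001  0.    ] q [-0.33  0.33  1.63 -0.    1.19 -0.27] t 56.7 f [ 0.7 -0.2  0.3] gap 75.8
[[3.1, 40.3, 0.2, 0.0], [6.1, 80.7, 0.5, 0.001], [9.2, 121.0, 0.7, 0.001], [12.3, 161.4, 0.9, 0.001], [15.4, 201.7, 1.2, 0.002]]
-> wp (0.72, -0.06, 0.28, 86.3)
[[2.1, 32.4, 17.5, -0.0], [4.2, 64.9, 35.0, -0.0], [6.3, 97.3, 52.5, -0.0], [8.4, 129.7, 70.0, -0.0]]
-> wp (0.85, -0.06, 0.21, 86.3)
```

Request:
{"method": "drive_tool", "body": {
  "deltas": [
    [[3,40,0,0],[6,80,0,0],[9,121,0,0],[12,161,0,0],[15,201,0,0]]
  ]
}}

```text
t: 57.08
tcp_pos: [0.7209, -0.0602, 0.2814]
tool_rot: [0.729, 0.684, 0.0, 0.0]
force: [1.5, 0.9, -0.7]
finger_gap: 0.889
gripper_force: 0.0
```

Request:
{"method": "drive_tool", "body": {
  "deltas": [
    [[2,32,10,0],[4,65,25,0],[6,97,45,0],[8,128,65,0],[8,128,70,0]]
  ]
}}

```text
t: 57.5
tcp_pos: [0.8494, -0.0599, 0.2005]
tool_rot: [0.729, 0.685, -0.002, -0.003]
force: [-1.8, 0.8, -3.2]
finger_gap: 0.894
gripper_force: 0.0
```

Request:
{"method": "drive_tool", "body": {
  "deltas": [
    [[0,0,0,0],[0,0,0,0],[0,0,0,0],[0,0,0,0],[0,0,0,0]]
  ]
}}

```text
t: 57.92
tcp_pos: [0.8477, -0.0606, 0.2152]
tool_rot: [0.729, 0.684, 0.001, 0.002]
force: [0.3, -0.1, -0.2]
finger_gap: 0.891
gripper_force: 0.0
```

```bash
python3 shoot.py wrist w18; python3 - <<'E'
from h import *
import pickle
c=pickle.load(open("pics/w18.pkl","rb")); im=cv2.imread("pics/w18.png",0)
a=np.radians(-3.75); R=np.array([[np.cos(a),-np.sin(a)],[np.sin(a),np.cos(a)]])
o=np.array([.5808,.0095])+R@[.131,0]
P=lambda y,z:[*(o+R@[0,y]),z]
src=np.float32([proj(c,P(-.06,.12)),proj(c,P(.06,.12)),proj(c,P(.06,0)),proj(c,P(-.06,0))]); print(src.round())
w=cv2.warpPerspective(im,cv2.getPerspectiveTransform(src,np.float32([[0,0],[120,0],[120,120],[0,120]])),(120,120))
for r in range(0,120,2): print(f"{120-r:4d}"," ".join(f"{int(x):3d}" for x in w[r,::6]))
E
```

```text
[ 0.8477 -0.0606  0.2152] 57.9167
[[ 75. 223.]
 [ 42.  29.]
 [124.  52.]
 [140. 183.]]
 120  92 106 128  94  94  95  97  94  97 159 161 159 162 161 160 162 162 161 162 162
 118  93  95 107 105  94 102  95  95  96 160 161 161 161 162 161 161 161 162 162 161
 116  95  95  95 104  96 101  95  95 101 158 159 159 159 160 162 161 160 159 161 161
 114  99  95  96  96  95  97  96  97 111 161 161 162 163 161 161 163 163 165 164 165
 112  97  97  96 101  98  98  97  98 136 164 164 164 165 165 165 168 168 165 166 167
 110  97  97  96 141 113 112 108 115 171 174 177 173 174 173 171 175 170 171 165 165
 108  95  95  96 197 139 135 136 151 203 204 204 204 203 202 199 200 198 197 164 163
 106  83  84  84 210 144 144 143 177 214 215 215 215 215 215 214 216 215 214 154 153
 104  63  66  64 199 146 145 144 191 215 216 216 216 216 215 215 217 217 216 108 108
 102  58  55  57 183 144 145 144 198 215 214 214 215 215 215 216 216 215 216  63  59
 100  58  60  60 158 137 137 137 198 204 210 209 210 211 210 211 213 213 214  54  57
  98  63  62  67 116 110 109 111 157 156 160 168 165 170 170 173 179 177 180  
[... 3386 characters left out ...]
  84  87  88 134 214
  16 214 208 133  80  80  80  81  79  80  81  80  81  79  80  81  85  86  88 134 215
  14 215 206 137  81  79  81  80  81  79  81  79  80  80  79  80  85  84  88 135 214
  12 214 210 139  80  80  81  81  80  80  79  80  80  81  80  79  85  84  88 137 214
  10 215 213 139  80  81  81  83  81  80  79  81  80  80  81  78  83  83  87 136 215
   8 214 214 137  80  81  82  81  81  81  81  81  82  81  81  80  85  80  88 134 215
   6 214 214 137  80  82  81  80  80  81  79  81  83  83  80  80  83  81  89 133 215
   4 216 213 132  81  84  82  80  82  83  83  83  80  82  80  82  81  82  89 133 214
   2 215 208 130  87  87  85  84  86  89  92  88  83  83  83  82  80  83  91 132 214
```

Request:
{"method": "drive_tool", "body": {
  "deltas": [
    [[10,0,25,0],[10,0,50,0],[10,0,75,0],[10,0,100,0],[10,0,103,0]]
  ]
}}

```text
t: 58.38
tcp_pos: [0.8444, -0.0498, 0.103]
tool_rot: [0.729, 0.684, -0.003, -0.004]
force: [-0.9, 0.2, -0.7]
finger_gap: 0.891
gripper_force: 0.0
```

Request:
{"method": "drive_tool", "body": {
  "deltas": [
    [[0,0,0,0],[0,0,0,0],[0,0,0,0],[0,0,0,0],[0,0,0,0]]
  ]
}}

```text
t: 58.8
tcp_pos: [0.8492, -0.0506, 0.1109]
tool_rot: [0.729, 0.684, 0.001, 0.002]
force: [-0.4, -0.1, 0.3]
finger_gap: 0.89
gripper_force: 0.0
```

Request:
{"method": "drive_tool", "body": {
  "deltas": [
    [[0,0,0,0],[0,0,0,0],[0,0,0,0],[0,0,0,0],[0,0,0,0]]
  ]
}}

```text
t: 59.22
tcp_pos: [0.8481, -0.0504, 0.1082]
tool_rot: [0.729, 0.684, -0.0, -0.0]
force: [-1.6, -0.1, 0.4]
finger_gap: 0.894
gripper_force: 0.0
```

```bash
python3 shoot.py wrist w19; cat > pr.py <<'E'
from h import *
import pickle,sys
a=np.radians(-3.75); R=np.array([[np.cos(a),-np.sin(a)],[np.sin(a),np.cos(a)]])
for f in sys.argv[1:]:
    c=pickle.load(open(f"pics/{f}.pkl","rb")); im=cv2.imread(f"pics/{f}.png",0); C=-c[1].T@c[2]; print(f,"cam in pan frame",np.round(R.T@(C[:2]-[.5808,.0095]),4),round(C[2],4))
    o=np.array([.5808,.0095])+R@[.130,0]
    P=lambda y,z:[*(o+R@[0,y]),z]
    for y0,y1 in [(-.025,-.015),(-.005,.005),(.034,.043)]:
        zs=np.arange(.115,.005,-.001); v=[]
        for z in zs:
            uv=np.array([proj(c,P(y,z)) for y in np.linspace(y0,y1,9)],np.float32)
            v.append(cv2.remap(im,uv[:,:1],uv[:,1:],cv2.INTER_LINEAR).mean())
        v=np.array(v); print(y0," ".join(f"{z*1000:.0f}:{x:.0f}" for z,x in zip(zs,v) if z<.058 or z>.09))
E
python3 pr.py w18 w19
```

```text
[ 0.8481 -0.0504  0.1082] 59.2167
w18 cam in pan frame [0.2704 0.023 ] 0.3581
-0.025 115:95 114:95 113:96 112:95 111:97 110:99 109:106 108:121 107:141 106:156 105:165 104:168 103:170 102:171 101:172 100:172 99:171 98:165 97:151 96:129 95:105 94:88 93:81 92:80 91:80 58:82 57:83 56:83 55:84 54:83 53:84 52:84 51:85 50:84 49:83 48:82 47:81 46:78 45:73 44:66 43:61 42:57 41:54 40:52 39:51 38:50 37:50 36:51 35:51 34:51 33:51 32:50 31:50 30:50 29:50 28:52 27:55 26:59 25:64 24:69 23:73 22:75 21:77 20:78 19:79 18:79 17:79 16:80 15:80 14:80 13:80 12:80 11:80 10:80 9:81 8:81 7:80 6:80
-0.005 115:159 114:159 113:160 112:162 111:164 110:164 109:168 108:178 107:193 106:206 105:213 104:215 103:215 102:216 101:215 100:215 99:213 98:206 97:188 96:158 95:123 94:96 93:83 92:80 91:80 58:83 57:83 56:83 55:83 54:84 53:84 52:85 51:84 50:84 49:83 48:83 47:81 46:78 45:74 44:68 43:62 42:58 41:54 40:52 39:51 38:50 37:50 36:50 35:51 34:51 33:51 32:50 31:49 30:49 29:50 28:51 27:53 26:57 25:62 24:67 23:72 22:76 21:78 20:79 19:80 18:80 17:80 16:81 15:81 14:80 13:80 12:80 11:80 10:80 9:80 8:80 7:80 6:81
0.034 115:16
[... 1224 characters left out ...]
:54 45:40 44:34 43:34 42:31 41:29 40:40 39:56 38:64 37:61 36:51 35:37 34:31 33:32 32:32 31:32 30:38 29:50 28:61 27:64 26:66 25:65 24:66 23:66 22:66 21:66 20:67 19:67 18:68 17:68 16:68 15:67 14:67 13:68 12:67 11:67 10:67 9:66 8:67 7:67 6:68
0.034 115:0 114:0 113:0 112:0 111:0 110:0 109:0 108:0 107:0 106:0 105:0 104:0 103:0 102:0 101:0 100:0 99:0 98:0 97:0 96:0 95:0 94:0 93:0 92:0 91:0 58:10 57:33 56:55 55:71 54:70 53:70 52:70 51:70 50:70 49:71 48:70 47:70 46:71 45:70 44:70 43:71 42:70 41:70 40:68 39:57 38:43 37:35 36:34 35:31 34:28 33:22 32:23 31:30 30:48 29:62 28:70 27:72 26:72 25:72 24:72 23:72 22:72 21:72 20:72 19:72 18:73 17:72 16:73 15:72 14:71 13:71 12:70 11:70 10:70 9:70 8:70 7:70 6:70
```

Reading from two heights, with the pointer standing about 3 mm in front of the lines: pointer centre is about 3 mm below the 0.030 line and about 7 mm above the 0.040 line. The pan has sunk about 0.033, in range, and a third jar would overshoot. Backing off and handing in.

Request:
{"method": "drive_tool", "body": {
  "deltas": [
    [[0,0,-30,0],[0,0,-70,0],[0,0,-110,0],[0,0,-140,0],[0,0,-140,0]]
  ]
}}

```text
t: 59.68
tcp_pos: [0.8523, -0.0511, 0.2599]
tool_rot: [0.729, 0.684, 0.005, 0.007]
force: [1.5, -0.4, 2.2]
finger_gap: 0.892
gripper_force: 0.0
```

Request:
{"method": "drive_tool", "body": {
  "deltas": [
    [[0,0,0,0],[0,0,0,0],[0,0,0,0],[0,0,0,0],[0,0,0,0]]
  ]
}}

```text
t: 60.1
tcp_pos: [0.8473, -0.0503, 0.2457]
tool_rot: [0.729, 0.684, -0.001, -0.002]
force: [0.4, -0.2, -0.2]
finger_gap: 0.886
gripper_force: 0.0
```

```bash
python3 shoot.py top t20; python3 m.py pics/t20.png top .088 "(8,90,60)" "(22,255,255)"|grep "0.6[0-9]"; python3 -c "
from station import manip; print(manip.sign_off())"
```

```text
[ 0.8473 -0.0503  0.2457] 60.1
[425. 311.] 1126 cen [ 0.209  -0.3097] rect [ 0.2089 -0.3102] [0.0864 0.0848] 89.6
[322. 137.] 393 cen [ 0.6166 -0.0794] rect [ 0.6206 -0.0836] [0.0565 0.0779] 76.5
[137.  68.] 246 cen [0.8041 0.371 ] rect [0.8046 0.3711] [0.0458 0.0462] 27.3
[442.  15.] 7010 cen [ 0.9444 -0.3934] rect [ 0.9438 -0.3911] [0.6041 0.0861] 89.6
the job is handed in; nothing more can be done
None
```

The job is handed in at 60 s: pot on the cork trivet, square and round shown at the stand and set flat on the pan (oblong missing), and two jars added; my reading from the images puts the pan at about 0.033, between the marks.

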